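# Fit the crank to the coffee mill and grind

### The job

The coffee mill has just been filled: swing the shutter on its hopper fully shut so that no beans jump out, then put the lift-off crank on the mill, pressing lightly and turning it until its square socket drops fully home over the square spindle. Then grind by turning the crank clockwise (seen from above) through at least two full turns, and leave the crank sitting on the mill with the shutter still shut. Do not shift or tip the other things on the table.

Things in the scene. Friction and masses are not known exactly. Their poses are not given: they have to be found in the camera images.
- mill: Coffee mill standing fast on the table; origin at the centre of its underside, z up. An oak box 130 x 130 mm, 112 mm high, with a drawer front on its own -x side. On it a round steel hopper (radius 61 mm) with a flat cover, top 143 mm above the table. From its middle a round neck (radius 13 mm) carries the drive spindle.
- shoulder (a point): Point on the axis of the mill's upright spindle, at the top of its round shoulder (radius 18 mm), 172 mm above the table. The crank's underside rests on this shoulder when it is fully home. Axes are those of the mill's box, not of the spindle's flats.
- spindle_tip (a point): Tip of the spindle, 196 mm above the table (24 mm above the shoulder). The spindle is square, 17 x 17 mm, its topmost 5.5 mm tapering to 12 x 12 mm. The angle of its flats differs each time, is not measured and has nothing to do with this point's axes (those of the box): it is to be seen, or felt by pressing and turning.
- drive (a joint): Turn of the mill's spindle about its upright axis, rad: 0 at the start, grows clockwise seen from above, 6.283 per turn. Resists with 0.3 N m (3 N at the crank's knob), stays where it is left, turns either way. Pressing the crank on the spindle's tip with 5 to 10 N alone does not drag it round; if it turns along before the socket has dropped, turn the other way.
- shutter (a joint): Angle of the hopper's shutter, rad: a quarter-circle steel plate lying on the hopper's cover that swivels about the spindle's axis. 0 = fully shut, against its stop; grows as it opens, anticlockwise seen from above; 1.6 = wide open. Light friction (0.7 N at the tab), stays where it is left.
- tab (a point): Small upright brass tab on the shutter, by which it is moved: a post of 13 mm diameter, from 143 to 164 mm above the table, 46 mm from the spindle's axis; this point is half-way up it. Shut, it lies on the -x side of the mill's own frame. The cover round it is flat. The fitted crank passes 8 mm above it.
- hub (a point): Centre of the loose crank's square hub (36 x 36 mm, 36 mm tall), half-way up. The steel crank (0.3 to 0.5 kg, mostly hub) lies flat at the start, knob up. z up along the socket's axis, x along the bar towards the knob. The bar is flat, 16 mm wide, 6 mm thick, its underside level with the hub's (18 mm below this point), and ends 111 mm from the hub's axis.
- socket (a point): Middle of the mouth of the crank's socket, in the hub's underside on the hub's axis; axes as the hub's. The socket is square, 19.6 mm wide and 25 mm deep, its sides along the hub's. It fits the spindle in four positions a quarter turn apart, within about 9 degrees. Home: this point at the shoulder's point; before it drops it is 14 to 24 mm higher.
- knob (a point): The crank's upright wooden knob, diameter 26 mm, from 10 to 54 mm above the crank's underside, spinning freely on its pin; this point is on its axis, 34 mm above the underside, 100 mm from the hub's axis. Its own turn about z means nothing.
- spoon: Bystander: dark wooden spoon, 190 mm long, lying along its x axis beside the crank.
- bottle: Bystander: child's drinking bottle, upright, diameter 68 mm, 216 mm tall with its carrying loop; stands beside the crank. Origin at the centre of its underside.
- tumbler: Bystander: drinking glass, upright, diameter 72 mm, 100 mm tall, beyond the crank's knob end. Origin at the centre of its underside.
- mug: Bystander: cream mug, diameter 76 mm, 85 mm tall, handle on its +y side reaching about 75 mm from its axis; stands in front of the mill. Origin at the centre of its underside.
- jug: Bystander: small white milk jug, diameter 70 mm, 85 mm tall, handle on its +x side reaching 52 mm from its axis; stands behind the mill. Origin at the centre of its underside.
- pepper: Bystander: brass pepper mill, diameter 54 mm, 165 mm tall with its small crank, near the back of the table. Origin at the centre of its underside.
- bowl: Bystander: cream bowl, diameter 130 mm, 55 mm tall, on the left of the table. Origin at the centre of its underside.
Mind the look-alikes: they are no part of the job. What is shaped like the mill but blue is not meant.

How it is judged:
On the way, in this order (a step that is already met when the one before it is completed fails the run):
1. the hopper's shutter is fully shut (within 0.1 rad of its stop) (value of joint shutter below 0.1 rad), for 0.2 s.
2. with the shutter shut, the crank has dropped fully home over the spindle (horizontal distance between hub and shoulder below 0.006 m and z of hub in the frame of shoulder below 0.024 m and angle between hub's own z axis and vertical below 0.12 rad and value of joint shutter below 0.12 rad), for 0.2 s.
3. with the crank home and the shutter shut, the spindle has been turned clockwise at least two turns (12.0 rad or more) (all of step 2 and value of joint drive above 12 rad), for 0.1 s.
At the end, for the whole second after the job is handed in: The crank sits fully home on the mill's spindle (within 6 mm of its axis and of the shoulder, upright within 0.12 rad), at rest; the spindle has been turned clockwise at least two full turns (12.0 rad or more); the shutter is shut (within 0.12 rad) (all of step 3 and velocity of joint drive below 0.1 rad/s and linear speed of crank below 0.02 m/s); the robot touches nothing.
It fails at once if a bystander is shifted by more than 30 mm (distance of any of bottle, tumbler, mug, jug, pepper, bowl, spoon from where it was at the start of the episode above 0.03 m).
It fails at once if an upright bystander is tipped over (more than 0.35 rad) (angle between any of bottle, tumbler, mug, jug, pepper, bowl's own z axis and vertical above 0.35 rad).
It fails at once if the spindle is turned more than one turn with the shutter open or without the crank (value of joint drive above 6.3 rad and (value of joint shutter above 0.2 rad or horizontal distance between hub and shoulder above 0.03 m)).
It also fails if it takes over 72 s, if anything falls off the work surface, if the arm or the gripper's body presses on something with over 40 N, if the wrist force passes 120 N, or if a joint passes its speed limit or range.

### The arm

A 7-joint arm with a two-finger parallel gripper is mounted at the origin on the work surface. World frame = base frame: x ahead of the robot, y to its left, z up, the work surface at z = 0. Lengths are in m, angles in rad, forces in N, time in s.
With the tool pointing down it reaches from about 0.425 to 0.875 m from the base axis. Payload 9.9 kg.
Tool frame: the origin (TCP) lies between the finger pads; the fingertips stand 19 mm ahead of it and the grasp point (between the pads) is the TCP; z points along the fingers, y is the line along which they close (so a half turn about z gives the same grasp; the last joint's range is limited). The gripper opens to 85 mm and grips with 20 to 120 N. Pads are 22 mm wide; open, the fingers measure 114 mm over their backs; the gripper's body (76 mm by 85 mm) begins 54 mm behind the grasp point. The pads swing forward as they close: fully open they stand 13 mm farther back than shut.
Start: joints at [-1.417, 0.576, 0.025, 1.437, -0.015, 1.129, -0.057], TCP at [0.159, 0.656, 0.25] pointing down, gripper open.
Joint ranges: [-2.76, 2.76], [-0.34, 2.15], [-1.52, 1.57], [0.19, 2.46], [-1.09, 4.23], [0.17, 1.99], [-2.82, 2.82]. Speed limits (rad/s): [2.22, 2.22, 3.01, 3.01, 3.14, 3.14, 3.14].

### API

Orientations are given as a rotation vector (axis times angle).
In Python, from plant import * gives the robot as it stands.
- The arm moves only by the tool drive_tool, never from a script. Its argument "rows" is a list of rows, each an object of numbers: "gripper": the closure, from -1 (fully open) to 1 (shut), so that 0 is half open; "tx", "ty", "tz": the shift along the tool's x, y, z each as a share of 0.03 m, from -1 to 1; "turn": the turn about the tool's z as a share of 0.12 rad, from -1 to 1. In form: [{"gripper": .., "tx": .., "ty": .., "tz": .., "turn": ..}, ...]. A call has exactly 8 rows; each row shifts and turns the commanded pose from where the row before left it, along the tool's axes as they then stand; what a row does not reach is not made up. A row lasts 1/12 s, in which the tool goes at most 41.7 mm and 7.16 degrees, less where a joint would pass 70% of its speed; a pose out of reach is approached as far as the arm can. A call with a number of a shift or a turn outside -1 to 1 is refused whole. A call with a gripper value outside its range is refused whole. The fingers move at their own pace and stop on an object; the grip force is fixed at half the most. Time passes only in rows, so rows that do not move let the fingers close, or fill a call up. It gives the time, the measured TCP pose, the force, the opening and the grip force at its end, in the units of the state.
- get_state(): the state, without advancing time (a new reading comes with each control period).
- camera(name): name is "scene" or "top"; returns the picture (384x512x3 uint8, red, green, blue); there is no depth.
- camera_params(name): a dict with "K" (3x3 intrinsics, pixels), "k1" (the pictures are not rectified: a ray, as slopes to the right and down, at radius r is drawn at 1 + k1 r^2 times it, then the intrinsics apply), "rvec" (rotation vector, rad) and "tvec" (3), from world to camera coordinates, as OpenCV has them. Camera axes: x right, y down, z forward; pixel columns grow to the right and rows downward; lengths in m; the calibration is good to about 2 mm. A picture is of the moment at which its call begins. camera_params takes no time and is no camera call.
- sign_off(): hands the job in; it is judged then, once.
The state is a dict: "t": time; "qpos": joint angles; "qd": joint speeds; "joint_efforts": joint torques, N m; "position": TCP position; "tool_rot": TCP orientation; "contact_force": force on the tool from outside, world axes, zero at the start; "torque": the same for the moment, N m; "width": opening from 0.0 (shut) to 1.0 (fully open); "grasp_force": force on a finger pad.
Only numpy, scipy, OpenCV 4.12 (cv2) and the standard library are available. Lean on these libraries where they do the work, as an engineer would, in place of code of your own. Each camera call takes 0.05 s, during which the arm holds its last target. There are 200 camera calls.

## Working session

There is one attempt and no reset: what is moved stays moved. The work goes in short steps, Python scripts to look and compute and a tool call to move; the robot and the scene stay as the last step left them, time stands still between calls to the robot, and variables do not carry over. Pictures are saved under pics/ and viewed, at most 10 in all, crops included, and the job is handed in when it is done.

Besides the shell and the picture viewer there is one more tool, called after ">>>" by a JSON object that holds its "fn" and its "kwargs". drive_tool: Moves the arm, as the interface text tells. Its arguments: {"type":"object","properties":{"rows":{"type":"array"}},"required":["rows"]}

```bash
mkdir -p pics; ls
python3 - <<'E'
from plant import *
import cv2
for n in ("scene","top"):
    im=camera(n); cv2.imwrite(f"pics/{n}0.png",im[:,:,::-1]); p=camera_params(n); print(n,p)
a=cv2.imread("pics/scene0.png");b=cv2.imread("pics/top0.png")
print(get_state())
E
```

```text
pics
scene {'K': array([[409.75788964,   0.        , 253.04402236],
       [  0.        , 409.75788964, 187.93078374],
       [  0.        ,   0.        ,   1.        ]]), 'k1': -0.1518921261459225, 'rvec': array([ 2.74909405,  0.6038813 , -0.09115804]), 'tvec': array([-0.52082804, -0.12624601,  1.39801592])}
top {'K': array([[384.05060456,   0.        , 255.25715474],
       [  0.        , 384.05060456, 195.1755752 ],
       [  0.        ,   0.        ,   1.        ]]), 'k1': 0.03764603224718477, 'rvec': array([ 2.10539989, -2.1322733 ,  0.18374799]), 'tvec': array([0.05258123, 0.589895  , 1.10917536])}
{'t': 0.1, 'qpos': array([-1.41676583,  0.57641938,  0.02485264,  1.43783716, -0.01496956,
        1.1290214 , -0.05647555]), 'qd': array([-0.00204386, -0.00187348, -0.00053944, -0.00158003, -0.00065688,
       -0.00017178,  0.0014677 ]), 'joint_efforts': array([ 6.38494006e-03, -7.67317271e+01,  2.25816250e+00, -2.86604136e+01,
        1.59318431e-02,  8.75073660e-03, -2.11958826e-05]), 'position': array([0.15893892, 0.65561876, 0.24954363]), 'tool_rot': array([-3.72592834e-01, -3.11934628e+00,  2.35461719e-03]), 'contact_force': array([ 0.8536666 ,  0.29194386, -0.37060917]), 'torque': array([0.04054222, 0.05420857, 0.00680085]), 'grasp_force': 0.0, 'width': 1.0035837560908247}
```

View pics/scene0.png

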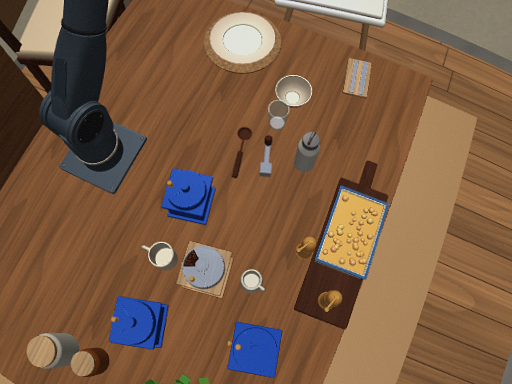

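View pics/top0.png

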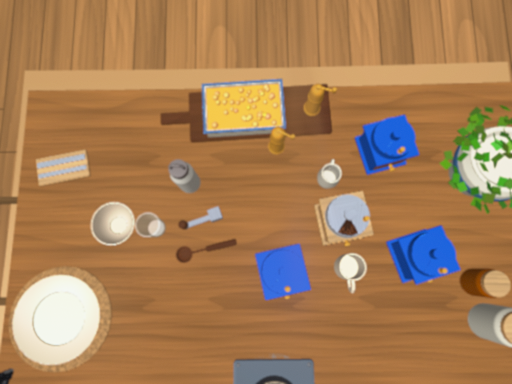

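The top view shows the base at (272,370). There are four mill-like things: three blue ones at top (283,272), (388,145) and (423,255), and an oak one with a grey hopper at (345,217), scene (205,267). The oak one is the mill meant. The crank, a grey hub and bar with a dark knob, is at top (200,218), scene (266,155), with the spoon beside it. I'll confirm both in an enlarged crop.

```bash
cat > h.py <<'E'
import numpy as np, cv2
from plant import *
def ray(n,uv):
    p=camera_params(n);K=p["K"];R=cv2.Rodrigues(p["rvec"])[0];t=p["tvec"]
    d=np.array([p["k1"],0,0,0,0.])
    x=cv2.undistortPoints(np.array([[uv]],float),K,d,None,None,None)[0,0]
    return -R.T@t, R.T@np.array([x[0],x[1],1])
def onz(n,uv,z):
    c,d=ray(n,uv); return (c+d*(z-c[2])/d[2])[:2]
def proj(n,P):
    p=camera_params(n)
    return cv2.projectPoints(np.array([P],float),p["rvec"],p["tvec"],p["K"],np.array([p["k1"],0,0,0,0.]))[0][0,0]
def crop(im,x,y,w,h,s): return cv2.resize(im[y:y+h,x:x+w],None,fx=s,fy=s,interpolation=cv2.INTER_CUBIC)
E
python3 - <<'E'
from h import *
a=cv2.imread("pics/scene0.png");b=cv2.imread("pics/top0.png")
top=np.hstack([crop(b,310,185,66,50,6),crop(b,165,195,66,50,6)])
bot=np.hstack([crop(a,172,240,66,50,6),crop(a,236,130,66,50,6)])
cv2.imwrite("pics/c1.png",np.vstack([top,bot]))
for n,uv,z in [("top",(348,214),.172),("scene",(206,265),.172),("top",(215,213),.036),("top",(184,225),.05),("scene",(265,168),.036),("scene",(268,141),.05)]: print(n,uv,onz(n,uv,z))
E
```

```text
top (348, 214) [ 0.51377743 -0.20438193]
scene (206, 265) [ 0.5287362  -0.21131501]
top (215, 213) [0.54034934 0.16906211]
top (184, 225) [0.50329892 0.26027186]
scene (265, 168) [0.54007335 0.16548642]
scene (268, 141) [0.51144729 0.25263957]
```

View pics/c1.png

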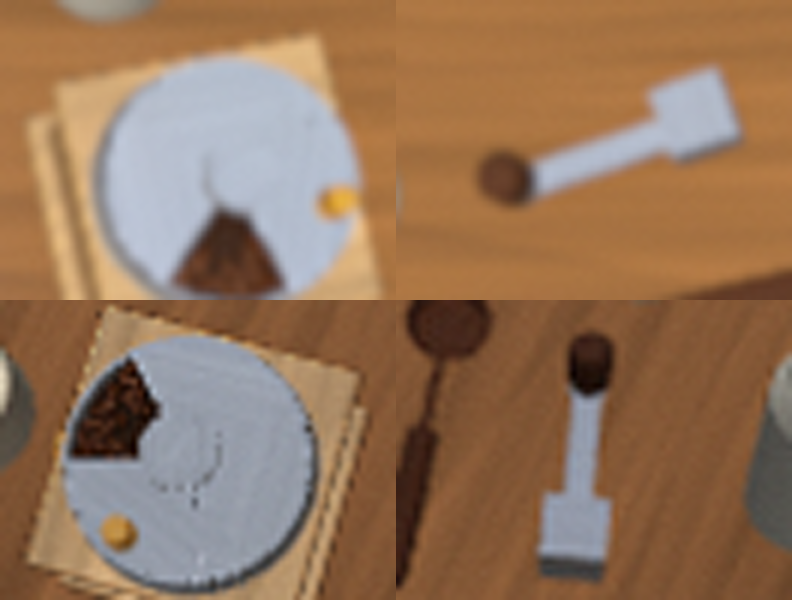

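The crops confirm it. The oak mill has a steel cover, a beans opening and a brass tab at top ≈(366,218), scene ≈(192,279). The loose crank has its hub at top ≈(281→)(215,214) and its knob at (184,225).

```bash
cat > m.py <<'E'
from h import *
def grey(im):
    h=cv2.cvtColor(im,cv2.COLOR_BGR2HSV); return ((h[...,1]<75)&(h[...,2]>135)).astype(np.uint8)
def blob(m,uv,r):
    k=np.zeros_like(m); cv2.circle(k,uv,r,1,-1); m=m&k
    c=max(cv2.findContours(m,cv2.RETR_EXTERNAL,cv2.CHAIN_APPROX_NONE)[0],key=cv2.contourArea); return c[:,0].astype(float)
E
python3 - <<'E'
from m import *
a={"scene":cv2.imread("pics/scene0.png"),"top":cv2.imread("pics/top0.png")}
cen={"scene":(206,267),"top":(347,215)}; cr={"scene":(265,158),"top":(204,217)}
tab={"scene":(191.7,278.7),"top":(366.2,218.3)}
for n in a:
    c=blob(grey(a[n]),cen[n],30)
    P=np.array([onz(n,p,.143) for p in c],np.float32)
    (x,y),r=cv2.minEnclosingCircle(P); print(n,"cover",x,y,r)
    # robust circle r=.061
    from scipy.optimize import least_squares
    f=least_squares(lambda q:np.hypot(P[:,0]-q[0],P[:,1]-q[1])-.0605,[x,y],loss="soft_l1",f_scale=.001).x; print(" fit",f)
    t=onz(n,tab[n],.164); print(" tab",t,np.hypot(*(t-f)),np.degrees(np.arctan2(*(t-f)[::-1])))
    hs=cv2.cvtColor(a[n],cv2.COLOR_BGR2HSV); 
    w=((hs[...,0]<28)&(hs[...,0]>8)&(hs[...,1]<125)&(hs[...,2]>150)).astype(np.uint8)
    w=w|grey(a[n]); wc=blob(w,cen[n],45)
    Q=np.array([onz(n,p,.112) for p in wc],np.float32); rr=cv2.minAreaRect(Q*1000); print(" box",rr)
    k=blob(grey(a[n]),cr[n],26); H=np.array([onz(n,p,.036) for p in k],np.float32)
    print(" crank",cv2.minAreaRect(H*1000),len(k)); 
    d=np.hypot(*(H-H.mean(0)).T)
    (vx,vy,x0,y0)=cv2.fitLine(H,cv2.DIST_L2,0,.01,.01).ravel(); print(" axis",np.degrees(np.arctan2(vy,vx)))
    print(" corners",cv2.boxPoints(cv2.minAreaRect(H*1000)).round(0).tolist())
c,d=ray("scene",tab["scene"]);c2,d2=ray("top",tab["top"])
s=np.linalg.lstsq(np.c_[d,-d2],c2-c,rcond=None)[0];print("tab3d",c+d*s[0],c2+d2*s[1])
E
```

```text
scene cover 0.5174039006233215 -0.2159309983253479 0.05976881831884384
 fit [ 0.5199535  -0.21585566]
 tab [ 0.50888325 -0.26065247] 0.046144388441932034 -103.88090497137892
 box ((520.9189453125, -216.59788513183594), (136.41322326660156, 131.96109008789062), 10.02482795715332)
 crank ((528.1574096679688, 195.9658660888672), (36.25682067871094, 93.50245666503906), 24.37765884399414) 68
 axis -70.509926
 corners [[492.0, 231.0], [531.0, 146.0], [564.0, 161.0], [525.0, 246.0]]
top cover 0.5148895978927612 -0.20693077147006989 0.06336326897144318
 fit [ 0.51379232 -0.20766162]
 tab [ 0.50258596 -0.25419625] 0.04786495753781773 -103.5400129353435
 box ((514.7130737304688, -205.45797729492188), (131.97010803222656, 151.84335327148438), 10.33008861541748)
 crank ((527.6511840820312, 202.58680725097656), (39.76019287109375, 106.68490600585938), 21.285293579101562) 83
 axis -66.55042
 corners [[490.0, 245.0], [528.0, 146.0], [566.0, 160.0], [527.0, 260.0]]
tab3d [ 0.50525887 -0.25977668  0.14331479] [ 0.50510966 -0.2599157   0.14333505]
```

```bash
cat > plan.py <<'E'
import sys,json
from h import *
from scipy.spatial.transform import Rotation as Ro
def pose():
    s=get_state();R=Ro.from_rotvec(s["tool_rot"]).as_matrix();return np.r_[s["position"],np.degrees(np.arctan2(R[1,0],R[0,0]))]
def plan(wps,grip,start=None):
    """wps: (x,y,z,yaw deg,rows). prints calls of 8 rows in tool axes."""
    p=pose() if start is None else np.array(start,float); rows=[]
    for x,y,z,a,n in wps:
        for k in range(n,0,-1):
            th=np.radians(p[3]);X=np.array([np.cos(th),np.sin(th),0]);Y=np.array([np.sin(th),-np.cos(th),0])
            d=(np.array([x,y,z])-p[:3])/k; da=np.radians((a-p[3]+180)%360-180)/k
            v=np.array([d@X,d@Y,-d[2]])/.03; v=np.round(np.clip(v,-1,1),2); t=round(float(np.clip(-da/.12,-1,1)),2)
            rows.append([*v.tolist(),t]); p[:3]+=.03*(v[0]*X+v[1]*Y)-np.array([0,0,.03*v[2]]); p[3]-=np.degrees(.12*t)
    print("end",p.round(4))
    for i in range(0,len(rows),8):
        c=rows[i:i+8]; c+=[[0,0,0,0]]*(8-len(c))
        print(json.dumps([dict(gripper=grip,tx=r[0],ty=r[1],tz=r[2],turn=r[3]) for r in c]))
E
python3 - <<'E'
from plan import *
print(pose())
plan([(.48,.35,.29,120,16),(.506,-.257,.25,76.3,24)],.4)
E
```

```text
[1.58938917e-01 6.55618755e-01 2.49543628e-01 1.66377066e+02]
end [ 0.5061 -0.2569  0.2501 76.3081]
[{"gripper": 0.4, "tx": -0.8, "ty": -0.46, "tz": -0.08, "turn": 0.42}, {"gripper": 0.4, "tx": -0.82, "ty": -0.42, "tz": -0.08, "turn": 0.42}, {"gripper": 0.4, "tx": -0.84, "ty": -0.38, "tz": -0.08, "turn": 0.42}, {"gripper": 0.4, "tx": -0.86, "ty": -0.34, "tz": -0.09, "turn": 0.42}, {"gripper": 0.4, "tx": -0.88, "ty": -0.29, "tz": -0.08, "turn": 0.42}, {"gripper": 0.4, "tx": -0.89, "ty": -0.25, "tz": -0.09, "turn": 0.42}, {"gripper": 0.4, "tx": -0.9, "ty": -0.2, "tz": -0.08, "turn": 0.42}, {"gripper": 0.4, "tx": -0.91, "ty": -0.16, "tz": -0.09, "turn": 0.42}]
[{"gripper": 0.4, "tx": -0.92, "ty": -0.11, "tz": -0.08, "turn": 0.42}, {"gripper": 0.4, "tx": -0.92, "ty": -0.06, "tz": -0.09, "turn": 0.42}, {"gripper": 0.4, "tx": -0.92, "ty": -0.02, "tz": -0.08, "turn": 0.42}, {"gripper": 0.4, "tx": -0.92, "ty": 0.03, "tz": -0.09, "turn": 0.43}, {"gripper": 0.4, "tx": -0.92, "ty": 0.08, "tz": -0.08, "turn": 0.42}, {"gripper": 0.4, "tx": -0.92, "ty": 0.12, "tz": -0.09, "turn": 0.43}, {"gripper"
[... 1101 characters left out ...]
": 0.26}, {"gripper": 0.4, "tx": -0.84, "ty": -0.03, "tz": 0.06, "turn": 0.27}, {"gripper": 0.4, "tx": -0.84, "ty": -0.0, "tz": 0.05, "turn": 0.26}]
[{"gripper": 0.4, "tx": -0.84, "ty": 0.02, "tz": 0.06, "turn": 0.27}, {"gripper": 0.4, "tx": -0.84, "ty": 0.05, "tz": 0.05, "turn": 0.26}, {"gripper": 0.4, "tx": -0.84, "ty": 0.08, "tz": 0.06, "turn": 0.27}, {"gripper": 0.4, "tx": -0.84, "ty": 0.1, "tz": 0.05, "turn": 0.26}, {"gripper": 0.4, "tx": -0.84, "ty": 0.13, "tz": 0.06, "turn": 0.27}, {"gripper": 0.4, "tx": -0.83, "ty": 0.16, "tz": 0.05, "turn": 0.26}, {"gripper": 0.4, "tx": -0.83, "ty": 0.19, "tz": 0.06, "turn": 0.27}, {"gripper": 0.4, "tx": -0.81, "ty": 0.21, "tz": 0.05, "turn": 0.26}]
```

>>> {"fn": "drive_tool", "kwargs": {"rows": [{"gripper": 0.4,"tx": -0.8,"ty": -0.45,"tz": -0.1,"turn": 0.4},{"gripper": 0.4,"tx": -0.8,"ty": -0.4,"tz": -0.1,"turn": 0.4},{"gripper": 0.4,"tx": -0.85,"ty": -0.4,"tz": -0.1,"turn": 0.4},{"gripper": 0.4,"tx": -0.85,"ty": -0.35,"tz": -0.1,"turn": 0.4},{"gripper": 0.4,"tx": -0.9,"ty": -0.3,"tz": -0.1,"turn": 0.4},{"gripper": 0.4,"tx": -0.9,"ty": -0.25,"tz": -0.1,"turn": 0.4},{"gripper": 0.4,"tx": -0.9,"ty": -0.2,"tz": -0.1,"turn": 0.4},{"gripper": 0.4,"tx": -0.9,"ty": -0.15,"tz": -0.1,"turn": 0.4}]}}

```text
t: 0.77
position: [0.3214, 0.5031, 0.2742]
tool_rot: [-0.965, -2.99, 0.001]
contact_force: [0.9, 0.9, -0.0]
width: 0.303
grasp_force: 0.0
```

>>> {"fn": "drive_tool", "kwargs": {"rows": [{"gripper": 0.4,"tx": -0.9,"ty": -0.1,"tz": -0.1,"turn": 0.4},{"gripper": 0.4,"tx": -0.9,"ty": -0.05,"tz": -0.1,"turn": 0.4},{"gripper": 0.4,"tx": -0.9,"ty": 0,"tz": -0.1,"turn": 0.4},{"gripper": 0.4,"tx": -0.9,"ty": 0.05,"tz": -0.1,"turn": 0.4},{"gripper": 0.4,"tx": -0.9,"ty": 0.1,"tz": -0.1,"turn": 0.4},{"gripper": 0.4,"tx": -0.9,"ty": 0.1,"tz": -0.1,"turn": 0.4},{"gripper": 0.4,"tx": -0.9,"ty": 0.15,"tz": -0.1,"turn": 0.4},{"gripper": 0.4,"tx": -0.9,"ty": 0.2,"tz": -0.1,"turn": 0.4}]}}

```text
t: 1.43
position: [0.4836, 0.3585, 0.2982]
tool_rot: [-1.517, -2.751, 0.001]
contact_force: [0.4, 0.8, 0.0]
width: 0.297
grasp_force: 0.0
```

>>> {"fn": "drive_tool", "kwargs": {"rows": [{"gripper": 0.4,"tx": -0.75,"ty": -0.4,"tz": 0,"turn": 0.25},{"gripper": 0.4,"tx": -0.75,"ty": -0.35,"tz": 0,"turn": 0.25},{"gripper": 0.4,"tx": -0.75,"ty": -0.35,"tz": 0,"turn": 0.25},{"gripper": 0.4,"tx": -0.8,"ty": -0.3,"tz": 0,"turn": 0.25},{"gripper": 0.4,"tx": -0.8,"ty": -0.3,"tz": 0,"turn": 0.25},{"gripper": 0.4,"tx": -0.8,"ty": -0.25,"tz": 0,"turn": 0.25},{"gripper": 0.4,"tx": -0.8,"ty": -0.25,"tz": 0,"turn": 0.25},{"gripper": 0.4,"tx": -0.8,"ty": -0.2,"tz": 0,"turn": 0.25}]}}

```text
t: 2.1
position: [0.5015, 0.1577, 0.2981]
tool_rot: [-1.834, -2.55, 0.001]
contact_force: [0.6, -1.0, -0.4]
width: 0.296
grasp_force: 0.0
```

```bash
cat > ps.py <<'E'
from plan import *
def compact(wps,grip,start=None):
    import io,contextlib
    f=io.StringIO()
    with contextlib.redirect_stdout(f): plan(wps,grip,start)
    L=f.getvalue().splitlines(); print(L[0])
    for l in L[1:]: print(" | ".join(f"{r['tx']} {r['ty']} {r['tz']} {r['turn']}" for r in json.loads(l)))
E
python3 - <<'E'
from ps import *
print(pose(),get_state()["t"])
compact([(.506,-.257,.26,76.3,16)],.4)
E
```

```text
[  0.50151508   0.15767888   0.2980736  108.53600506] 2.1
end [ 0.5059 -0.257   0.26   76.2899]
-0.82 -0.27 0.08 0.29 | -0.83 -0.24 0.08 0.29 | -0.84 -0.21 0.08 0.29 | -0.85 -0.18 0.08 0.29 | -0.85 -0.15 0.08 0.29 | -0.86 -0.12 0.08 0.29 | -0.86 -0.09 0.08 0.29 | -0.86 -0.06 0.08 0.3
-0.86 -0.03 0.08 0.29 | -0.86 0.0 0.08 0.3 | -0.86 0.03 0.08 0.29 | -0.86 0.07 0.08 0.3 | -0.86 0.1 0.08 0.29 | -0.86 0.12 0.08 0.3 | -0.85 0.16 0.07 0.29 | -0.84 0.18 0.08 0.3
```

>>> {"fn": "drive_tool", "kwargs": {"rows": [{"gripper": 0.4,"tx": -0.82,"ty": -0.25,"tz": 0.08,"turn": 0.3},{"gripper": 0.4,"tx": -0.83,"ty": -0.25,"tz": 0.08,"turn": 0.3},{"gripper": 0.4,"tx": -0.84,"ty": -0.2,"tz": 0.08,"turn": 0.3},{"gripper": 0.4,"tx": -0.85,"ty": -0.2,"tz": 0.08,"turn": 0.3},{"gripper": 0.4,"tx": -0.85,"ty": -0.15,"tz": 0.08,"turn": 0.3},{"gripper": 0.4,"tx": -0.86,"ty": -0.1,"tz": 0.08,"turn": 0.3},{"gripper": 0.4,"tx": -0.86,"ty": -0.1,"tz": 0.08,"turn": 0.3},{"gripper": 0.4,"tx": -0.86,"ty": -0.05,"tz": 0.08,"turn": 0.3}]}}

```text
t: 2.77
position: [0.5033, -0.0497, 0.2788]
tool_rot: [-2.182, -2.26, 0.0]
contact_force: [0.9, -0.0, 0.5]
width: 0.303
grasp_force: 0.0
```

>>> {"fn": "drive_tool", "kwargs": {"rows": [{"gripper": 0.4,"tx": -0.86,"ty": -0.05,"tz": 0.08,"turn": 0.3},{"gripper": 0.4,"tx": -0.86,"ty": 0,"tz": 0.08,"turn": 0.3},{"gripper": 0.4,"tx": -0.86,"ty": 0.05,"tz": 0.08,"turn": 0.3},{"gripper": 0.4,"tx": -0.86,"ty": 0.05,"tz": 0.08,"turn": 0.3},{"gripper": 0.4,"tx": -0.86,"ty": 0.1,"tz": 0.08,"turn": 0.3},{"gripper": 0.4,"tx": -0.86,"ty": 0.1,"tz": 0.08,"turn": 0.25},{"gripper": 0.4,"tx": -0.85,"ty": 0.15,"tz": 0.08,"turn": 0.25},{"gripper": 0.4,"tx": -0.85,"ty": 0.2,"tz": 0.08,"turn": 0.25}]}}

```text
t: 3.43
position: [0.5034, -0.2568, 0.2595]
tool_rot: [-2.465, -1.946, 0.0]
contact_force: [0.7, -0.5, -0.9]
width: 0.299
grasp_force: 0.0
```

Run:
```python
from ps import *
p=pose();print(p)
for n in ("scene","top"): cv2.imwrite(f"pics/{n}1.png",camera(n)[:,:,::-1])
o=[]
for n,(x,y) in {"scene":(150,225),"top":(310,175)}.items():
    im=cv2.imread(f"pics/{n}1.png"); o.append(crop(im,x,y,100,80,4))
    print(n,proj(n,p[:3]+[0,0,-.019]))
cv2.imwrite("pics/c2.png",np.hstack(o))
compact([(.506,-.257,.185,76.3,4),(.506,-.257,.169,76.3,4)],.4)
```

```text
[ 0.50339703 -0.25684276  0.25951275 76.57582569]
scene [186.35080328 272.9827587 ]
top [375.56153801 214.14544101]
end [ 0.506  -0.2571  0.1689 76.2761]
0.03 0.02 0.62 -0.0 | 0.03 0.02 0.62 -0.0 | 0.04 0.02 0.62 -0.0 | 0.03 0.03 0.62 -0.0 | 0.0 -0.0 0.13 -0.0 | 0.0 -0.0 0.14 -0.0 | 0.0 -0.0 0.13 -0.0 | 0.0 -0.0 0.14 -0.0
```

View pics/c2.png

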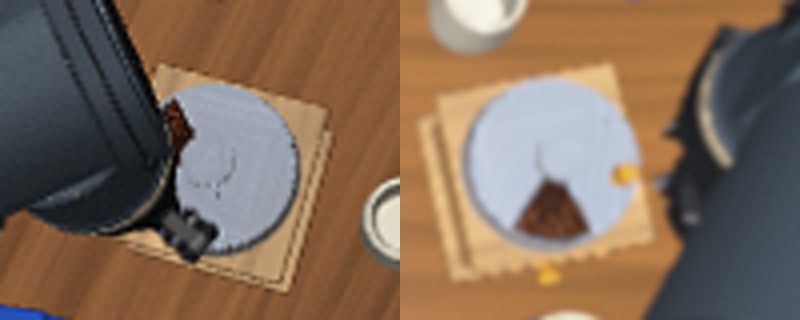

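Run:
```python
from ps import *
p=pose()
for n in ("scene","top"):
    print(n,"cam",ray(n,(250,190))[0])
    for q in ([0,0,0],p[:3],p[:3]-[0,0,.019],p[:3]-[0,0,.1],p[:3]+[0,0,.1],[.506,-.257,.154]): print(np.round(q,3),proj(n,np.array(q)).round(1))
```

```text
scene cam [ 0.70517978 -0.30808546  1.28431041]
[0 0 0] [103.8 151.8]
[ 0.502 -0.26   0.26 ] [184.3 273.1]
[ 0.502 -0.26   0.241] [185.4 274. ]
[ 0.502 -0.26   0.16 ] [189.9 277.7]
[ 0.502 -0.26   0.36 ] [177.5 267.5]
[ 0.506 -0.257  0.154] [191.9 277.5]
top cam [0.3761421  0.03236297 1.19936676]
[0 0 0] [273.7 401.6]
[ 0.502 -0.26   0.26 ] [379.3 213.5]
[ 0.502 -0.26   0.241] [377.  214.5]
[ 0.502 -0.26   0.16 ] [368.  218.5]
[ 0.502 -0.26   0.36 ] [393.2 207.2]
[ 0.506 -0.257  0.154] [366.2 217.5]
```

The crops show the tool right over the brass tab: finger in scene ≈(197,284), tab in top ≈(366,218). That matches the predicted projections, so I'll descend and straddle the tab.

Run:
```python
from ps import *
compact([(.506,-.257,.169,76.3,8)],.4)
C=np.array([.517,-.212]); w=[]
for k in range(1,17):
    a=-103.7-70*k/16; w.append((*(C+.046*np.array([np.cos(np.radians(a)),np.sin(np.radians(a))])),.169,a+180,1))
compact(w,.4,(.506,-.257,.169,76.3))
```

```text
end [ 0.506  -0.2571  0.1689 76.2761]
0.02 0.01 0.38 -0.0 | 0.02 0.01 0.38 -0.0 | 0.02 0.01 0.38 -0.0 | 0.01 0.01 0.38 -0.0 | 0.02 0.01 0.37 -0.0 | 0.01 0.01 0.38 -0.0 | 0.02 0.01 0.37 -0.0 | 0.01 0.02 0.38 -0.0
end [ 0.4712 -0.2171  0.169   6.3075]
0.02 -0.12 -0.0 0.64 | 0.0 -0.11 -0.0 0.63 | 0.0 -0.12 -0.0 0.64 | 0.01 -0.12 -0.0 0.64 | 0.0 -0.11 -0.0 0.63 | 0.01 -0.12 -0.0 0.64 | 0.0 -0.12 -0.0 0.63 | 0.01 -0.11 -0.0 0.64
0.0 -0.12 -0.0 0.64 | 0.01 -0.12 -0.0 0.63 | -0.0 -0.12 -0.0 0.64 | 0.0 -0.11 -0.0 0.64 | 0.01 -0.12 -0.0 0.63 | 0.0 -0.12 -0.0 0.64 | 0.01 -0.11 -0.0 0.63 | 0.0 -0.12 -0.0 0.64
```

>>> {"fn": "drive_tool", "kwargs": {"rows": [{"gripper": 0.4,"tx": 0.02,"ty": 0.01,"tz": 0.4,"turn": 0},{"gripper": 0.4,"tx": 0.02,"ty": 0.01,"tz": 0.4,"turn": 0},{"gripper": 0.4,"tx": 0.02,"ty": 0.01,"tz": 0.4,"turn": 0},{"gripper": 0.4,"tx": 0.02,"ty": 0.01,"tz": 0.4,"turn": 0},{"gripper": 0.4,"tx": 0.02,"ty": 0.01,"tz": 0.4,"turn": 0},{"gripper": 0.4,"tx": 0.02,"ty": 0.01,"tz": 0.4,"turn": 0},{"gripper": 0.4,"tx": 0.01,"ty": 0.01,"tz": 0.3,"turn": 0},{"gripper": 0.4,"tx": 0.01,"ty": 0.01,"tz": 0.3,"turn": 0}]}}

```text
t: 4.2
position: [0.5071, -0.2516, 0.1692]
tool_rot: [-2.463, -1.949, 0.0]
contact_force: [-0.8, 0.5, 0.3]
width: 0.301
grasp_force: 0.0
```

Run:
```python
from ps import *
print(pose())
C=np.array([.517,-.212]); w=[]
for k in range(1,17):
    a=-103.7-66*k/16; w.append((*(C+.046*np.array([np.cos(np.radians(a)),np.sin(np.radians(a))])),.169,a+180,1))
compact(w,.4)
```

```text
[ 0.50712821 -0.25159673  0.16915014 76.69668583]
end [ 0.4717 -0.2202  0.1689 10.2794]
-0.17 -0.1 0.01 0.66 | 0.01 -0.11 -0.0 0.6 | -0.0 -0.11 -0.0 0.6 | 0.0 -0.11 -0.0 0.6 | 0.01 -0.12 -0.0 0.6 | 0.0 -0.11 -0.0 0.6 | 0.0 -0.11 -0.0 0.6 | 0.01 -0.11 -0.0 0.6
0.0 -0.11 -0.0 0.6 | 0.01 -0.11 -0.0 0.6 | 0.0 -0.11 -0.0 0.6 | 0.01 -0.11 -0.0 0.6 | -0.0 -0.11 -0.0 0.6 | 0.0 -0.11 -0.0 0.6 | 0.01 -0.11 -0.0 0.6 | 0.0 -0.11 -0.0 0.6
```

>>> {"fn": "drive_tool", "kwargs": {"rows": [{"gripper": 0.4,"tx": -0.15,"ty": -0.1,"tz": 0,"turn": 0.65},{"gripper": 0.4,"tx": 0,"ty": -0.11,"tz": 0,"turn": 0.6},{"gripper": 0.4,"tx": 0,"ty": -0.11,"tz": 0,"turn": 0.6},{"gripper": 0.4,"tx": 0,"ty": -0.11,"tz": 0,"turn": 0.6},{"gripper": 0.4,"tx": 0.01,"ty": -0.11,"tz": 0,"turn": 0.6},{"gripper": 0.4,"tx": 0,"ty": -0.11,"tz": 0,"turn": 0.6},{"gripper": 0.4,"tx": 0,"ty": -0.11,"tz": 0,"turn": 0.6},{"gripper": 0.4,"tx": 0.01,"ty": -0.11,"tz": 0,"turn": 0.6}]}}

```text
t: 4.87
position: [0.4838, -0.244, 0.1699]
tool_rot: [2.921, 1.154, 0.0]
contact_force: [1.0, -0.6, -1.0]
width: 0.296
grasp_force: 0.6
```

>>> {"fn": "drive_tool", "kwargs": {"rows": [{"gripper": 0.4,"tx": 0,"ty": -0.11,"tz": 0,"turn": 0.6},{"gripper": 0.4,"tx": 0.01,"ty": -0.11,"tz": 0,"turn": 0.6},{"gripper": 0.4,"tx": 0,"ty": -0.11,"tz": 0,"turn": 0.6},{"gripper": 0.4,"tx": 0.01,"ty": -0.11,"tz": 0,"turn": 0.6},{"gripper": 0.4,"tx": 0,"ty": -0.11,"tz": 0,"turn": 0.6},{"gripper": 0.4,"tx": 0,"ty": -0.11,"tz": 0,"turn": 0.6},{"gripper": 0.4,"tx": 0,"ty": -0.11,"tz": 0,"turn": 0.6},{"gripper": 0.4,"tx": 0,"ty": -0.11,"tz": 0,"turn": 0.6}]}}

```text
t: 5.53
position: [0.4717, -0.2208, 0.1699]
tool_rot: [3.129, 0.277, 0.001]
contact_force: [-1.0, -0.4, 0.1]
width: 0.299
grasp_force: 0.5
```

>>> {"fn": "drive_tool", "kwargs": {"rows": [{"gripper": 0.4,"tx": 0,"ty": -0.1,"tz": 0,"turn": 0.3},{"gripper": 0.4,"tx": 0,"ty": -0.1,"tz": 0,"turn": 0.3},{"gripper": 0.4,"tx": 0,"ty": -0.05,"tz": 0,"turn": 0.2},{"gripper": 0.4,"tx": 0,"ty": 0,"tz": 0,"turn": 0},{"gripper": 0.4,"tx": 0,"ty": 0,"tz": 0,"turn": 0},{"gripper": 0.4,"tx": 0,"ty": 0,"tz": 0,"turn": 0},{"gripper": 0.4,"tx": 0,"ty": 0,"tz": 0,"turn": 0},{"gripper": 0.4,"tx": 0,"ty": 0,"tz": 0,"turn": 0}]}}

```text
t: 6.2
position: [0.4706, -0.2134, 0.1699]
tool_rot: [-3.139, -0.132, -0.0]
contact_force: [0.4, 0.0, -0.6]
width: 0.298
grasp_force: 0.1
```

>>> {"fn": "drive_tool", "kwargs": {"rows": [{"gripper": 0.4,"tx": 0,"ty": -0.05,"tz": 0,"turn": 0},{"gripper": 0.4,"tx": 0,"ty": -0.05,"tz": 0,"turn": 0},{"gripper": 0.4,"tx": 0,"ty": -0.03,"tz": 0,"turn": 0},{"gripper": 0.4,"tx": 0,"ty": 0,"tz": 0,"turn": 0},{"gripper": 0.4,"tx": 0,"ty": 0,"tz": 0,"turn": 0},{"gripper": 0.4,"tx": 0,"ty": 0,"tz": 0,"turn": 0},{"gripper": 0.4,"tx": 0,"ty": 0,"tz": 0,"turn": 0},{"gripper": 0.4,"tx": 0,"ty": 0,"tz": 0,"turn": 0}]}}

```text
t: 6.87
position: [0.4706, -0.2126, 0.1702]
tool_rot: [3.133, 0.129, 0.002]
contact_force: [1.8, -12.0, -8.5]
width: 0.301
grasp_force: 6.3
```

>>> {"fn": "drive_tool", "kwargs": {"rows": [{"gripper": 0.4,"tx": 0,"ty": 0.1,"tz": 0,"turn": 0},{"gripper": 0.4,"tx": 0,"ty": 0.1,"tz": 0,"turn": 0},{"gripper": 0.4,"tx": 0,"ty": 0,"tz": -0.3,"turn": 0},{"gripper": 0.4,"tx": 0,"ty": 0,"tz": -0.5,"turn": 0},{"gripper": 0.4,"tx": 0,"ty": 0,"tz": -0.8,"turn": 0},{"gripper": 0.4,"tx": 0,"ty": 0,"tz": -0.8,"turn": 0},{"gripper": 0.4,"tx": 0,"ty": 0,"tz": -0.8,"turn": 0},{"gripper": 0.4,"tx": 0,"ty": 0,"tz": -0.6,"turn": 0}]}}

```text
t: 7.53
position: [0.4706, -0.2156, 0.2864]
tool_rot: [3.139, 0.131, 0.002]
contact_force: [0.6, -0.5, 0.1]
width: 0.301
grasp_force: 0.0
```

Run:
```python
from ps import *
print(pose())
for uv in [(236,243),(184,255)]: print("spoon",onz("top",uv,.008))
for uv in [(238,176),(244,132)]: print("spoon s",onz("scene",uv,.008))
print("bottle base",onz("top",(192,190),0.0),onz("scene",(303,168),0))
compact([(.541,.170,.27,111.5,16)],-.4)
```

```text
[ 0.47061244 -0.21558121  0.28637281  4.78826464]
spoon [0.45010273 0.10673383]
spoon [0.41567993 0.26635561]
spoon s [0.46655059 0.11216153]
spoon s [0.4153475  0.26819035]
bottle base [0.62043783 0.2472627 ] [0.65201405 0.23341684]
end [  0.541    0.1701   0.2699 111.4959]
0.21 -0.79 0.03 -0.97 | 0.3 -0.76 0.03 -0.97 | 0.39 -0.72 0.03 -0.97 | 0.47 -0.67 0.04 -0.97 | 0.54 -0.61 0.03 -0.97 | 0.61 -0.54 0.04 -0.97 | 0.67 -0.47 0.03 -0.97 | 0.72 -0.38 0.04 -0.97
0.76 -0.3 0.03 -0.97 | 0.79 -0.21 0.04 -0.97 | 0.81 -0.11 0.03 -0.97 | 0.82 -0.02 0.04 -0.97 | 0.81 0.07 0.03 -0.97 | 0.8 0.17 0.04 -0.97 | 0.77 0.26 0.03 -0.97 | 0.74 0.35 0.04 -0.97
```

>>> {"fn": "drive_tool", "kwargs": {"rows": [{"gripper": -0.4,"tx": 0.2,"ty": -0.8,"tz": 0.03,"turn": -0.97},{"gripper": -0.4,"tx": 0.3,"ty": -0.76,"tz": 0.03,"turn": -0.97},{"gripper": -0.4,"tx": 0.4,"ty": -0.72,"tz": 0.03,"turn": -0.97},{"gripper": -0.4,"tx": 0.47,"ty": -0.67,"tz": 0.03,"turn": -0.97},{"gripper": -0.4,"tx": 0.54,"ty": -0.61,"tz": 0.03,"turn": -0.97},{"gripper": -0.4,"tx": 0.6,"ty": -0.54,"tz": 0.03,"turn": -0.97},{"gripper": -0.4,"tx": 0.67,"ty": -0.47,"tz": 0.03,"turn": -0.97},{"gripper": -0.4,"tx": 0.72,"ty": -0.38,"tz": 0.03,"turn": -0.97}]}}

```text
t: 8.2
position: [0.505, -0.021, 0.2774]
tool_rot: [-2.741, -1.535, -0.001]
contact_force: [0.5, -0.1, 0.2]
width: 0.698
grasp_force: 0.0
```

>>> {"fn": "drive_tool", "kwargs": {"rows": [{"gripper": -0.4,"tx": 0.76,"ty": -0.3,"tz": 0.03,"turn": -0.97},{"gripper": -0.4,"tx": 0.8,"ty": -0.2,"tz": 0.03,"turn": -0.97},{"gripper": -0.4,"tx": 0.8,"ty": -0.1,"tz": 0.03,"turn": -0.97},{"gripper": -0.4,"tx": 0.82,"ty": 0,"tz": 0.03,"turn": -0.97},{"gripper": -0.4,"tx": 0.8,"ty": 0.07,"tz": 0.03,"turn": -0.97},{"gripper": -0.4,"tx": 0.8,"ty": 0.17,"tz": 0.03,"turn": -0.97},{"gripper": -0.4,"tx": 0.77,"ty": 0.26,"tz": 0.03,"turn": -0.97},{"gripper": -0.4,"tx": 0.74,"ty": 0.35,"tz": 0.03,"turn": -0.97}]}}

```text
t: 8.87
position: [0.5416, 0.1709, 0.2703]
tool_rot: [1.76, 2.602, 0.0]
contact_force: [0.5, -1.2, -0.5]
width: 0.697
grasp_force: 0.0
```

Run:
```python
from ps import *
print(pose(), get_state()["qpos"])
compact([(.541,.170,.10,111.5,8),(.541,.170,.03,111.5,4),(.541,.170,.025,111.5,4)],-.4)
b=camera("top")[:,:,::-1]; cv2.imwrite("pics/top2.png",b)
c=camera("scene")[:,:,::-1]; cv2.imwrite("pics/scene2.png",c)
cv2.imwrite("pics/c3.png",np.vstack([np.hstack([crop(b,310,180,66,50,6),crop(b,165,190,66,50,6)]),np.hstack([crop(c,172,240,66,50,6),crop(c,236,130,66,50,6)])]))
```

```text
[  0.54163713   0.17091638   0.2702708  111.83510644] [-0.72322653  0.43751777  0.50490816  1.70948736 -0.23772285  1.05575106
  0.24079173]
end [5.410000e-01 1.700000e-01 2.490000e-02 1.114913e+02]
-0.0 -0.0 0.71 0.01 | -0.0 -0.0 0.71 0.01 | -0.0 -0.01 0.71 0.0 | -0.0 -0.0 0.71 0.01 | -0.01 -0.01 0.71 0.0 | -0.0 -0.0 0.71 0.01 | -0.01 -0.01 0.71 0.0 | -0.0 -0.0 0.71 0.01
-0.0 -0.0 0.58 -0.0 | -0.0 -0.0 0.58 -0.0 | -0.0 -0.0 0.58 -0.0 | -0.0 -0.0 0.59 -0.0 | -0.0 -0.0 0.04 -0.0 | -0.0 -0.0 0.04 -0.0 | -0.0 -0.0 0.04 -0.0 | -0.0 -0.0 0.05 -0.0
```

View pics/c3.png

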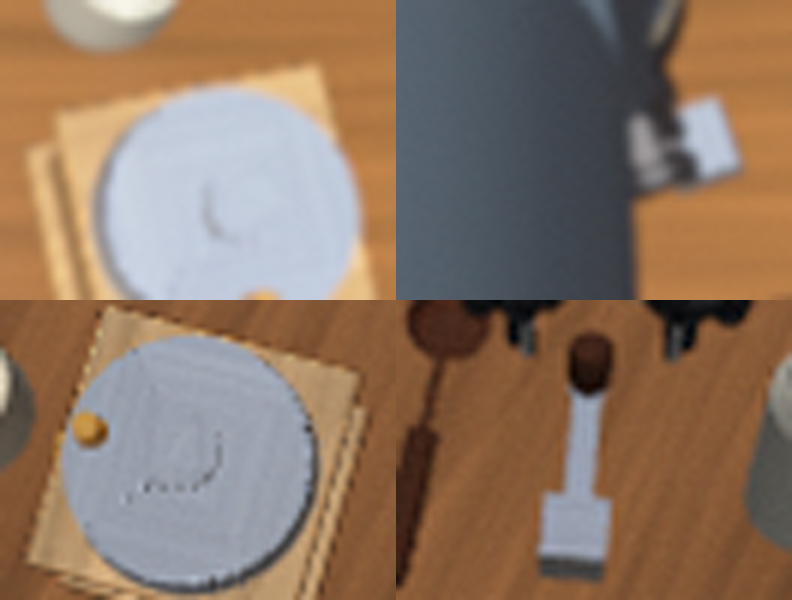

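The crops show no beans at the mill, with the tab at scene ≈(187,262), so the shutter is shut. The crank still lies at scene ≈(268,155), with the fingers square across its line. I'm descending to grasp the hub.

>>> {"fn": "drive_tool", "kwargs": {"rows": [{"gripper": -0.4,"tx": 0,"ty": 0,"tz": 0.7,"turn": 0},{"gripper": -0.4,"tx": 0,"ty": 0,"tz": 0.7,"turn": 0},{"gripper": -0.4,"tx": 0,"ty": 0,"tz": 0.7,"turn": 0},{"gripper": -0.4,"tx": 0,"ty": 0,"tz": 0.7,"turn": 0},{"gripper": -0.4,"tx": 0,"ty": 0,"tz": 0.7,"turn": 0},{"gripper": -0.4,"tx": 0,"ty": 0,"tz": 0.7,"turn": 0},{"gripper": -0.4,"tx": 0,"ty": 0,"tz": 0.7,"turn": 0},{"gripper": -0.4,"tx": 0,"ty": 0,"tz": 0.7,"turn": 0}]}}

```text
t: 9.63
position: [0.5418, 0.1691, 0.1013]
tool_rot: [1.77, 2.595, -0.0]
contact_force: [0.7, 0.1, 0.8]
width: 0.701
grasp_force: 0.0
```

>>> {"fn": "drive_tool", "kwargs": {"rows": [{"gripper": -0.4,"tx": 0,"ty": 0,"tz": 0.6,"turn": 0},{"gripper": -0.4,"tx": 0,"ty": 0,"tz": 0.6,"turn": 0},{"gripper": -0.4,"tx": 0,"ty": 0,"tz": 0.6,"turn": 0},{"gripper": -0.4,"tx": 0,"ty": 0,"tz": 0.5,"turn": 0},{"gripper": -0.4,"tx": 0,"ty": 0,"tz": 0.2,"turn": 0},{"gripper": 1,"tx": 0,"ty": 0,"tz": 0,"turn": 0},{"gripper": 1,"tx": 0,"ty": 0,"tz": 0,"turn": 0},{"gripper": 1,"tx": 0,"ty": 0,"tz": 0,"turn": 0}]}}

```text
t: 10.3
position: [0.5424, 0.1696, 0.0276]
tool_rot: [1.768, 2.596, 0.001]
contact_force: [0.1, 0.8, -3.8]
width: 0.407
grasp_force: 59.4
```

>>> {"fn": "drive_tool", "kwargs": {"rows": [{"gripper": 1,"tx": 0,"ty": 0,"tz": 0,"turn": 0},{"gripper": 1,"tx": 0,"ty": 0,"tz": 0,"turn": 0},{"gripper": 1,"tx": 0,"ty": 0,"tz": 0,"turn": 0},{"gripper": 1,"tx": 0,"ty": 0,"tz": 0,"turn": 0},{"gripper": 1,"tx": 0,"ty": 0,"tz": -0.3,"turn": 0},{"gripper": 1,"tx": 0,"ty": 0,"tz": -0.3,"turn": 0},{"gripper": 1,"tx": 0,"ty": 0,"tz": 0,"turn": 0},{"gripper": 1,"tx": 0,"ty": 0,"tz": 0,"turn": 0}]}}

```text
t: 10.97
position: [0.5423, 0.17, 0.0453]
tool_rot: [1.767, 2.596, 0.002]
contact_force: [0.6, 0.3, -3.4]
width: 0.415
grasp_force: 60.0
```

Run:
```python
from ps import *
print(pose())
compact([(.540,.14,.20,111.5,6),(.517,-.212,.30,111.5,14),(.517,-.212,.245,111.5,4)],1)
```

```text
[5.42278811e-01 1.69955261e-01 4.52948942e-02 1.11521597e+02]
end [  0.5172  -0.2121   0.2451 111.5216]
-0.15 -0.07 -0.86 0.0 | -0.15 -0.07 -0.86 0.0 | -0.15 -0.07 -0.86 0.0 | -0.15 -0.08 -0.86 0.0 | -0.15 -0.07 -0.86 0.0 | -0.15 -0.08 -0.86 0.0 | -0.76 -0.36 -0.24 0.0 | -0.76 -0.36 -0.24 0.0
-0.76 -0.36 -0.24 0.0 | -0.76 -0.36 -0.24 0.0 | -0.76 -0.36 -0.24 0.0 | -0.76 -0.36 -0.24 0.0 | -0.76 -0.36 -0.24 0.0 | -0.76 -0.36 -0.24 0.0 | -0.76 -0.36 -0.24 0.0 | -0.76 -0.35 -0.23 0.0
-0.76 -0.36 -0.24 0.0 | -0.76 -0.35 -0.23 0.0 | -0.76 -0.36 -0.24 0.0 | -0.76 -0.35 -0.23 0.0 | 0.0 -0.0 0.46 0.0 | 0.0 -0.0 0.46 0.0 | 0.0 -0.0 0.46 0.0 | 0.0 -0.0 0.45 0.0
```

>>> {"fn": "drive_tool", "kwargs": {"rows": [{"gripper": 1,"tx": 0,"ty": 0,"tz": -0.9,"turn": 0},{"gripper": 1,"tx": 0,"ty": 0,"tz": -0.9,"turn": 0},{"gripper": 1,"tx": -0.2,"ty": -0.1,"tz": -0.9,"turn": 0},{"gripper": 1,"tx": -0.2,"ty": -0.1,"tz": -0.9,"turn": 0},{"gripper": 1,"tx": -0.2,"ty": -0.1,"tz": -0.9,"turn": 0},{"gripper": 1,"tx": -0.3,"ty": -0.15,"tz": -0.9,"turn": 0},{"gripper": 1,"tx": -0.7,"ty": -0.35,"tz": -0.5,"turn": 0},{"gripper": 1,"tx": -0.75,"ty": -0.35,"tz": -0.3,"turn": 0}]}}

```text
t: 11.63
position: [0.536, 0.0919, 0.2324]
tool_rot: [1.764, 2.598, 0.004]
contact_force: [0.1, -0.2, -3.3]
width: 0.41
grasp_force: 61.0
```

>>> {"fn": "drive_tool", "kwargs": {"rows": [{"gripper": 1,"tx": -0.75,"ty": -0.35,"tz": -0.2,"turn": 0},{"gripper": 1,"tx": -0.75,"ty": -0.35,"tz": -0.2,"turn": 0},{"gripper": 1,"tx": -0.75,"ty": -0.35,"tz": -0.2,"turn": 0},{"gripper": 1,"tx": -0.75,"ty": -0.35,"tz": -0.2,"turn": 0},{"gripper": 1,"tx": -0.75,"ty": -0.35,"tz": -0.2,"turn": 0},{"gripper": 1,"tx": -0.75,"ty": -0.35,"tz": -0.2,"turn": 0},{"gripper": 1,"tx": -0.75,"ty": -0.35,"tz": -0.2,"turn": 0},{"gripper": 1,"tx": -0.75,"ty": -0.35,"tz": 0,"turn": 0}]}}

```text
t: 12.3
position: [0.5234, -0.108, 0.2733]
tool_rot: [1.767, 2.596, 0.001]
contact_force: [0.6, -0.4, -2.8]
width: 0.414
grasp_force: 61.0
```

Run:
```python
from ps import *
print(pose())
compact([(.517,-.212,.245,111.5,8)],1)
```

```text
[ 5.23376436e-01 -1.08040481e-01  2.73317319e-01  1.11509679e+02]
end [  0.517   -0.2121   0.2451 111.5097]
-0.39 -0.18 0.12 0.0 | -0.39 -0.18 0.12 0.0 | -0.39 -0.18 0.12 0.0 | -0.4 -0.19 0.12 0.0 | -0.39 -0.18 0.12 0.0 | -0.4 -0.19 0.11 0.0 | -0.39 -0.18 0.12 0.0 | -0.4 -0.19 0.11 0.0
```

>>> {"fn": "drive_tool", "kwargs": {"rows": [{"gripper": 1,"tx": -0.4,"ty": -0.18,"tz": 0.1,"turn": 0},{"gripper": 1,"tx": -0.4,"ty": -0.18,"tz": 0.1,"turn": 0},{"gripper": 1,"tx": -0.4,"ty": -0.18,"tz": 0.1,"turn": 0},{"gripper": 1,"tx": -0.4,"ty": -0.18,"tz": 0.1,"turn": 0},{"gripper": 1,"tx": -0.4,"ty": -0.18,"tz": 0.1,"turn": 0},{"gripper": 1,"tx": -0.4,"ty": -0.18,"tz": 0.1,"turn": 0},{"gripper": 1,"tx": -0.38,"ty": -0.18,"tz": 0.1,"turn": 0},{"gripper": 1,"tx": -0.36,"ty": -0.18,"tz": 0.1,"turn": 0}]}}

```text
t: 12.97
position: [0.5175, -0.2108, 0.248]
tool_rot: [-1.768, -2.596, 0.0]
contact_force: [-0.5, 0.0, -3.4]
width: 0.406
grasp_force: 60.9
```

Run:
```python
from ps import *
c=camera("scene")[:,:,::-1]; b=camera("top")[:,:,::-1]
cv2.imwrite("pics/scene3.png",c);cv2.imwrite("pics/top3.png",b)
p=pose();print(p,get_state()["contact_force"])
cv2.imwrite("pics/c4.png",np.hstack([crop(c,165,205,80,100,5),crop(b,290,160,80,100,5)]))
th=np.radians(p[3]);x=np.array([np.cos(th),np.sin(th),0])
for n in ("scene","top"):
    print(n,"knobtop",proj(n,p[:3]+.1*x+[0,0,.0264]),"bar end bottom",proj(n,p[:3]+.111*x-[0,0,.022]),"spindle",proj(n,[.517,-.212,.196]))
```

```text
[  0.5168072   -0.21235701   0.24797591 111.34169063] [ 0.42538604 -0.16065743 -3.38270737]
scene knobtop [201.10586638 218.37349649] bar end bottom [203.56252513 219.01794011] spindle [201.02236442 262.04947757]
top knobtop [322.75150342 222.4063936 ] bar end bottom [315.71215294 226.21476116] spindle [352.91029891 211.50255638]
```

View pics/c4.png

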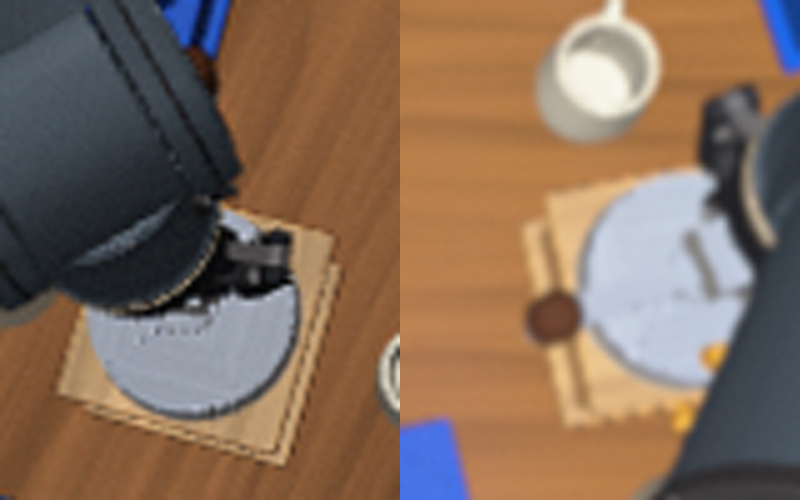

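The top view shows the knob at ≈(321,223) against a predicted (323,222). That is the same offset as the cover measurement in that camera, so hub and spindle are lined up within about 1–2 mm. Next I lower the crank gently.

>>> {"fn": "drive_tool", "kwargs": {"rows": [{"gripper": 1,"tx": 0,"ty": 0,"tz": 0.25,"turn": 0},{"gripper": 1,"tx": 0,"ty": 0,"tz": 0.25,"turn": 0},{"gripper": 1,"tx": 0,"ty": 0,"tz": 0.15,"turn": 0},{"gripper": 1,"tx": 0,"ty": 0,"tz": 0.1,"turn": 0},{"gripper": 1,"tx": 0,"ty": 0,"tz": 0.07,"turn": 0},{"gripper": 1,"tx": 0,"ty": 0,"tz": 0.05,"turn": 0},{"gripper": 1,"tx": 0,"ty": 0,"tz": 0,"turn": 0},{"gripper": 1,"tx": 0,"ty": 0,"tz": 0,"turn": 0}]}}

```text
t: 13.73
position: [0.5179, -0.2098, 0.223]
tool_rot: [1.767, 2.597, 0.001]
contact_force: [-2.0, 3.7, 4.4]
width: 0.411
grasp_force: 62.0
```

>>> {"fn": "drive_tool", "kwargs": {"rows": [{"gripper": 1,"tx": 0,"ty": 0,"tz": 0.06,"turn": 0},{"gripper": 1,"tx": 0,"ty": 0,"tz": 0.06,"turn": 0},{"gripper": 1,"tx": 0,"ty": 0,"tz": 0,"turn": 0},{"gripper": 1,"tx": 0,"ty": 0,"tz": 0,"turn": 0},{"gripper": 1,"tx": 0,"ty": 0,"tz": 0,"turn": 0},{"gripper": 1,"tx": 0,"ty": 0,"tz": 0,"turn": 0},{"gripper": 1,"tx": 0,"ty": 0,"tz": 0,"turn": 0},{"gripper": 1,"tx": 0,"ty": 0,"tz": 0,"turn": 0}]}}

```text
t: 14.4
position: [0.5182, -0.21, 0.2215]
tool_rot: [1.767, 2.596, 0.004]
contact_force: [-8.6, 6.3, 27.9]
width: 0.412
grasp_force: 64.8
```

>>> {"fn": "drive_tool", "kwargs": {"rows": [{"gripper": 1,"tx": 0.03,"ty": -0.02,"tz": -0.05,"turn": 0},{"gripper": 1,"tx": 0,"ty": 0,"tz": 0,"turn": 0},{"gripper": 1,"tx": 0,"ty": 0,"tz": 0,"turn": 0.5},{"gripper": 1,"tx": 0,"ty": 0,"tz": 0,"turn": 0.5},{"gripper": 1,"tx": 0,"ty": 0,"tz": 0,"turn": 0.5},{"gripper": 1,"tx": 0,"ty": 0,"tz": 0,"turn": 0.5},{"gripper": 1,"tx": 0,"ty": 0,"tz": 0,"turn": 0},{"gripper": 1,"tx": 0,"ty": 0,"tz": 0,"turn": 0}]}}

```text
t: 15.07
position: [0.5188, -0.2105, 0.2222]
tool_rot: [2.063, 2.363, 0.003]
contact_force: [1.4, 0.2, 12.8]
width: 0.417
grasp_force: 62.6
```

Run:
```python
from ps import *
s=get_state();print(pose(),s["contact_force"],s["torque"])
```

```text
[ 0.51877942 -0.21048542  0.22220664 97.75609912] [ 1.40976795  0.16717816 12.83596232] [-0.03597762  0.01261851 -0.02466223]
```

>>> {"fn": "drive_tool", "kwargs": {"rows": [{"gripper": 1,"tx": 0,"ty": 0,"tz": 0,"turn": 0.5},{"gripper": 1,"tx": 0,"ty": 0,"tz": 0,"turn": 0.5},{"gripper": 1,"tx": 0,"ty": 0,"tz": 0,"turn": 0.5},{"gripper": 1,"tx": 0,"ty": 0,"tz": 0,"turn": 0.5},{"gripper": 1,"tx": 0,"ty": 0,"tz": 0,"turn": 0.5},{"gripper": 1,"tx": 0,"ty": 0,"tz": 0,"turn": 0},{"gripper": 1,"tx": 0,"ty": 0,"tz": 0,"turn": 0},{"gripper": 1,"tx": 0,"ty": 0,"tz": 0,"turn": 0}]}}

```text
t: 15.73
position: [0.5189, -0.2112, 0.2224]
tool_rot: [2.392, 2.028, 0.003]
contact_force: [1.1, -0.5, 11.6]
width: 0.413
grasp_force: 62.5
```

Run:
```python
from ps import *
s=get_state();print(pose(),s["contact_force"],s["torque"])
```

```text
[ 0.5189065  -0.21117964  0.22235912 80.57007399] [ 1.12308709 -0.54901995 11.59968327] [-0.48750747 -0.09652385  0.01034386]
```

>>> {"fn": "drive_tool", "kwargs": {"rows": [{"gripper": 1,"tx": 0,"ty": 0,"tz": 0,"turn": 0.5},{"gripper": 1,"tx": 0,"ty": 0,"tz": 0,"turn": 0.5},{"gripper": 1,"tx": 0,"ty": 0,"tz": 0,"turn": 0.5},{"gripper": 1,"tx": 0,"ty": 0,"tz": 0,"turn": 0.5},{"gripper": 1,"tx": 0,"ty": 0,"tz": 0,"turn": 0.5},{"gripper": 1,"tx": 0,"ty": 0,"tz": 0,"turn": 0},{"gripper": 1,"tx": 0,"ty": 0,"tz": 0,"turn": 0},{"gripper": 1,"tx": 0,"ty": 0,"tz": 0,"turn": 0}]}}

```text
t: 16.4
position: [0.5189, -0.2115, 0.2224]
tool_rot: [2.668, 1.647, 0.004]
contact_force: [0.2, -2.3, 13.3]
width: 0.413
grasp_force: 62.7
```

Run:
```python
from ps import *
s=get_state();print(pose(),s["contact_force"],s["torque"])
```

```text
[ 0.51892904 -0.21149247  0.22242913 63.37594148] [ 0.16021956 -2.33398106 13.34212654] [-0.59825114 -0.13235683  0.03148622]
```

>>> {"fn": "drive_tool", "kwargs": {"rows": [{"gripper": 1,"tx": 0,"ty": 0,"tz": -0.2,"turn": 0},{"gripper": 1,"tx": 0,"ty": 0,"tz": -0.1,"turn": 0},{"gripper": 1,"tx": 0,"ty": 0,"tz": 0,"turn": 0},{"gripper": 1,"tx": 0,"ty": 0,"tz": 0,"turn": 0},{"gripper": 1,"tx": 0,"ty": 0,"tz": 0,"turn": 0},{"gripper": 1,"tx": 0,"ty": 0,"tz": 0,"turn": 0},{"gripper": 1,"tx": 0,"ty": 0,"tz": 0,"turn": 0},{"gripper": 1,"tx": 0,"ty": 0,"tz": 0,"turn": 0}]}}

```text
t: 17.07
position: [0.5169, -0.2096, 0.2291]
tool_rot: [-2.673, -1.65, 0.0]
contact_force: [-0.0, 0.0, -3.0]
width: 0.41
grasp_force: 61.0
```

Run:
```python
from ps import *
s=get_state();print(pose(),s["contact_force"],s["torque"])
c=camera("scene")[:,:,::-1]; b=camera("top")[:,:,::-1]
cv2.imwrite("pics/scene4.png",c);cv2.imwrite("pics/top4.png",b)
p=pose()
cv2.imwrite("pics/c5.png",np.hstack([crop(c,165,205,80,100,5),crop(b,290,160,80,100,5)]))
th=np.radians(p[3]);x=np.array([np.cos(th),np.sin(th),0])
for n in ("scene","top"):
    print(n,"knobtop",proj(n,p[:3]+.1*x+[0,0,.0264]),"hubmouth",proj(n,p[:3]-[0,0,.0276]))
```

```text
[ 0.51685372 -0.20957329  0.22909159 63.38326585] [-0.04482745  0.02032666 -2.99115492] [-0.07006143  0.01070726  0.03047824]
scene knobtop [229.98994657 233.53956474] hubmouth [201.13329217 260.90818898]
top knobtop [320.52793846 190.84668296] hubmouth [352.51291408 211.26017169]
```

View pics/c5.png

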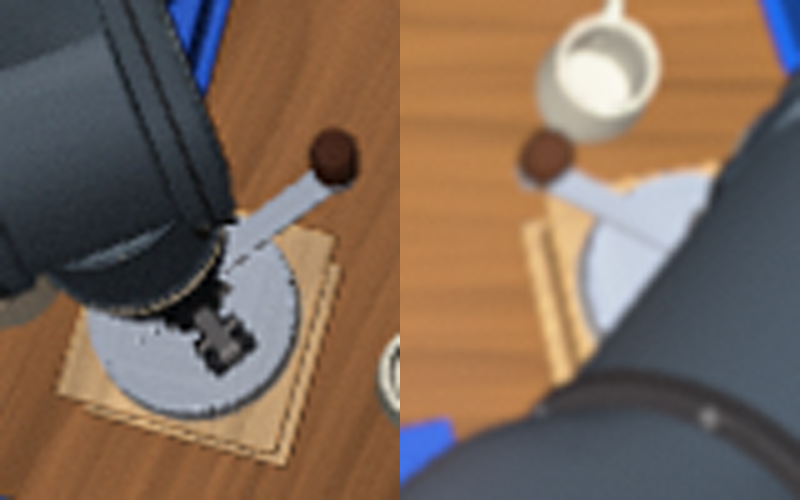

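Run:
```python
from ps import *
from scipy.optimize import least_squares
import m
P3=np.array([.5168,-.2124,.2480,111.34]);P4=np.array([.5169,-.2096,.2291,63.38])
for f,n,P,roi in [("top3","top",P3,(322,223)),("top4","top",P4,(319,192)),("scene4","scene",P4,(231,236))]:
    im=cv2.imread(f"pics/{f}.png");h=cv2.cvtColor(im,cv2.COLOR_BGR2HSV)
    k=((h[...,2]<110)&(h[...,1]>90)&((h[...,0]<15)|(h[...,0]>170))).astype(np.uint8)
    c=m.blob(k,roi,9); (cx,cy),r=cv2.minEnclosingCircle(c.astype(np.float32))
    M=cv2.moments(c.astype(np.float32).reshape(-1,1,2));g=(M["m10"]/M["m00"],M["m01"]/M["m00"])
    z=P[2]-.0276+.032; th=np.radians(P[3]); pred=P[:2]+.1*np.array([np.cos(th),np.sin(th)])
    print(f,g,(cx,cy),"r",r,"obs",onz(n,g,z),"pred",pred,"diff mm",(onz(n,g,z)-pred)*1000)
# mill cover ellipse refit from clean shut images, contour of disc by ellipse
for f,n,roi in [("scene2","scene",(206,267)),("top2","top",(348,214))]:
    im=cv2.imread(f"pics/{f}.png"); c=m.blob(m.grey(im),roi,28)
    Q=np.array([onz(n,p,.143) for p in c]); 
    f0=least_squares(lambda q:np.hypot(Q[:,0]-q[0],Q[:,1]-q[1])-q[2],[.517,-.212,.061],loss="soft_l1",f_scale=.001).x
    print(n,"cover",f0, cv2.fitEllipse(Q.astype(np.float32)*1000))
```

```text
top3 (320.1637426900585, 223.02923976608187) (319.96429443359375, 222.92857360839844) r 5.036312103271484 obs [ 0.48142702 -0.11639297] pred [ 0.48040984 -0.11925626] diff mm [1.01717517 2.86328961]
top4 (318.7142857142857, 190.92857142857142) (318.5, 191.0) r 5.02503776550293 obs [ 0.56587168 -0.11919939] pred [ 0.56170712 -0.12020021] diff mm [4.16456429 1.00082247]
scene4 (231.54700854700852, 235.8846153846154) (231.9375, 235.9375) r 5.74534273147583 obs [ 0.56500123 -0.12015349] pred [ 0.56170712 -0.12020021] diff mm [3.29410822 0.04672007]
scene cover [ 0.51678169 -0.21508757  0.05701403] ((517.8204956054688, -214.95425415039062), (111.35011291503906, 115.7967300415039), 176.58609008789062)
top cover [ 0.51374007 -0.20823261  0.06053723] ((513.6586303710938, -208.2529754638672), (118.23309326171875, 124.09508514404297), 37.21953201293945)
```

Run:
```python
from ps import *
from scipy.optimize import least_squares
import m
for f,n,roi in [("scene2","scene",(204,266)),("scene0","scene",(204,266)),("top2","top",(348,216)),("top0","top",(348,214))]:
    im=cv2.resize(cv2.imread(f"pics/{f}.png"),None,fx=4,fy=4,interpolation=cv2.INTER_CUBIC)
    i=im.astype(int); k=((i[...,2]-i[...,0])<25).astype(np.uint8)   # red-blue: wood vs steel
    c=m.blob(k,(roi[0]*4+2,roi[1]*4+2),30*4); c=(c+.5)/4-.5
    Q=np.array([onz(n,p,.143) for p in c]); cam=ray(n,roi)[0][:2]
    q=np.array([.517,-.212])
    for _ in range(4):
        d=Q-q; far=(q-cam)/np.linalg.norm(q-cam); u=d/np.linalg.norm(d,axis=1)[:,None]
        S=Q[(u@far>0)&(abs(np.hypot(*d.T)-.061)<.008)]
        q=least_squares(lambda v:np.hypot(S[:,0]-v[0],S[:,1]-v[1])-.061,q,loss="soft_l1",f_scale=.0005).x
    r=np.hypot(*(S-q).T); print(f,q.round(4),len(S),"rms mm",1000*np.std(r),"med",np.median(r))
```

```text
scene2 [ 0.5209 -0.2169] 266 rms mm 1.6790524665443947 med 0.06048776811287379
scene0 [ 0.5204 -0.217 ] 244 rms mm 1.2289444246810084 med 0.06047793195806739
top2 [ 0.5127 -0.2076] 249 rms mm 1.3344113023832478 med 0.06036923641408996
top0 [ 0.5131 -0.207 ] 250 rms mm 1.8459942430741454 med 0.06014001181401764
```

>>> {"fn": "drive_tool", "kwargs": {"rows": [{"gripper": 1,"tx": -0.1,"ty": 0.03,"tz": 0,"turn": 0},{"gripper": 1,"tx": -0.08,"ty": 0,"tz": 0,"turn": 0},{"gripper": 1,"tx": 0,"ty": 0,"tz": 0.1,"turn": 0},{"gripper": 1,"tx": 0,"ty": 0,"tz": 0.1,"turn": 0},{"gripper": 1,"tx": 0,"ty": 0,"tz": 0.07,"turn": 0},{"gripper": 1,"tx": 0,"ty": 0,"tz": 0,"turn": 0},{"gripper": 1,"tx": 0,"ty": 0,"tz": 0,"turn": 0},{"gripper": 1,"tx": 0,"ty": 0,"tz": 0,"turn": 0}]}}

```text
t: 17.83
position: [0.5153, -0.2148, 0.2212]
tool_rot: [-2.673, -1.65, 0.0]
contact_force: [-0.3, -0.3, -2.8]
width: 0.415
grasp_force: 61.0
```

>>> {"fn": "drive_tool", "kwargs": {"rows": [{"gripper": 1,"tx": 0,"ty": 0,"tz": 0.03,"turn": 0},{"gripper": 1,"tx": 0,"ty": 0,"tz": 0.03,"turn": 0},{"gripper": 1,"tx": 0,"ty": 0,"tz": 0,"turn": 0},{"gripper": 1,"tx": 0,"ty": 0,"tz": 0,"turn": 0},{"gripper": 1,"tx": 0,"ty": 0,"tz": 0,"turn": 0},{"gripper": 1,"tx": 0,"ty": 0,"tz": 0,"turn": 0},{"gripper": 1,"tx": 0,"ty": 0,"tz": 0,"turn": 0},{"gripper": 1,"tx": 0,"ty": 0,"tz": 0,"turn": 0}]}}

```text
t: 18.5
position: [0.5153, -0.2149, 0.2195]
tool_rot: [2.673, 1.65, 0.0]
contact_force: [-0.6, 1.6, 1.7]
width: 0.411
grasp_force: 61.4
```

>>> {"fn": "drive_tool", "kwargs": {"rows": [{"gripper": 1,"tx": 0.02,"ty": 0,"tz": 0.02,"turn": 0.4},{"gripper": 1,"tx": 0,"ty": 0,"tz": 0,"turn": 0.4},{"gripper": 1,"tx": 0,"ty": 0,"tz": 0,"turn": 0.4},{"gripper": 1,"tx": 0,"ty": 0,"tz": 0,"turn": 0.4},{"gripper": 1,"tx": 0,"ty": 0,"tz": 0,"turn": 0.4},{"gripper": 1,"tx": 0,"ty": 0,"tz": 0,"turn": 0.4},{"gripper": 1,"tx": 0,"ty": 0,"tz": 0,"turn": 0},{"gripper": 1,"tx": 0,"ty": 0,"tz": 0,"turn": 0}]}}

```text
t: 19.17
position: [0.5151, -0.2142, 0.2185]
tool_rot: [-2.881, -1.251, 0.002]
contact_force: [-4.0, 0.7, -0.8]
width: 0.415
grasp_force: 61.2
```

Run:
```python
from ps import *
s=get_state();print(pose(),s["contact_force"],s["torque"])
```

```text
[ 0.51505969 -0.21423428  0.21848194 46.95628575] [-4.03592421  0.73630862 -0.80908223] [0.12844475 0.81907491 0.01283616]
```

>>> {"fn": "drive_tool", "kwargs": {"rows": [{"gripper": 1,"tx": 0,"ty": -0.035,"tz": 0.04,"turn": 0},{"gripper": 1,"tx": 0,"ty": 0,"tz": 0.03,"turn": 0},{"gripper": 1,"tx": 0,"ty": -0.01,"tz": 0,"turn": 0.4},{"gripper": 1,"tx": 0,"ty": 0,"tz": 0,"turn": 0.4},{"gripper": 1,"tx": 0,"ty": -0.01,"tz": 0,"turn": 0.4},{"gripper": 1,"tx": 0,"ty": 0,"tz": 0,"turn": 0.4},{"gripper": 1,"tx": 0,"ty": 0,"tz": 0,"turn": 0},{"gripper": 1,"tx": 0,"ty": 0,"tz": 0,"turn": 0}]}}

```text
t: 19.83
position: [0.5145, -0.2134, 0.2166]
tool_rot: [2.987, 0.971, -0.0]
contact_force: [-1.6, -1.1, -3.4]
width: 0.41
grasp_force: 60.9
```

Run:
```python
from ps import *
s=get_state();print(pose(),s["contact_force"],s["torque"])
```

```text
[ 0.51454368 -0.21340235  0.21658136 36.00193092] [-1.63022726 -1.14854792 -3.41282112] [-0.35409788  0.21728201  0.01753028]
```

>>> {"fn": "drive_tool", "kwargs": {"rows": [{"gripper": 1,"tx": 0,"ty": 0,"tz": 0.05,"turn": 0},{"gripper": 1,"tx": 0,"ty": 0,"tz": 0.05,"turn": 0},{"gripper": 1,"tx": 0,"ty": 0,"tz": 0,"turn": 0},{"gripper": 1,"tx": 0,"ty": 0,"tz": 0,"turn": 0},{"gripper": 1,"tx": 0,"ty": 0,"tz": 0,"turn": 0},{"gripper": 1,"tx": 0,"ty": 0,"tz": 0,"turn": 0},{"gripper": 1,"tx": 0,"ty": 0,"tz": 0,"turn": 0},{"gripper": 1,"tx": 0,"ty": 0,"tz": 0,"turn": 0}]}}

```text
t: 20.5
position: [0.5143, -0.2132, 0.2137]
tool_rot: [-2.989, -0.968, 0.0]
contact_force: [-1.4, -1.1, -4.1]
width: 0.411
grasp_force: 60.9
```

Run:
```python
from ps import *
s=get_state();print(pose(),s["contact_force"],s["torque"])
```

```text
[ 0.51431765 -0.21317837  0.2136775  35.88220131] [-1.43946953 -1.13644781 -4.06258912] [-0.21777525  0.35131783 -0.07853618]
```

>>> {"fn": "drive_tool", "kwargs": {"rows": [{"gripper": 1,"tx": 0,"ty": 0,"tz": 0.07,"turn": 0},{"gripper": 1,"tx": 0,"ty": 0,"tz": 0.07,"turn": 0},{"gripper": 1,"tx": 0,"ty": 0,"tz": 0.07,"turn": 0},{"gripper": 1,"tx": 0,"ty": 0,"tz": 0.07,"turn": 0},{"gripper": 1,"tx": 0,"ty": 0,"tz": 0.07,"turn": 0},{"gripper": 1,"tx": 0,"ty": 0,"tz": 0,"turn": 0},{"gripper": 1,"tx": 0,"ty": 0,"tz": 0,"turn": 0},{"gripper": 1,"tx": 0,"ty": 0,"tz": 0,"turn": 0}]}}

```text
t: 21.17
position: [0.5142, -0.2132, 0.203]
tool_rot: [-2.989, -0.967, 0.001]
contact_force: [-2.6, -2.0, -5.1]
width: 0.414
grasp_force: 60.8
```

Run:
```python
from ps import *
s=get_state();print(pose(),s["contact_force"],s["torque"])
```

```text
[ 0.51419017 -0.21315853  0.20299629 35.87282508] [-2.61515781 -2.01216113 -5.09339967] [-0.45342543  0.47094452  0.01695732]
```

>>> {"fn": "drive_tool", "kwargs": {"rows": [{"gripper": 1,"tx": -0.02,"ty": 0,"tz": 0.05,"turn": 0},{"gripper": 1,"tx": 0,"ty": 0,"tz": 0.05,"turn": 0},{"gripper": 1,"tx": 0,"ty": 0,"tz": 0.03,"turn": 0},{"gripper": 1,"tx": 0,"ty": 0,"tz": 0.02,"turn": 0},{"gripper": 1,"tx": 0,"ty": 0,"tz": 0,"turn": 0},{"gripper": 1,"tx": 0,"ty": 0,"tz": 0,"turn": 0},{"gripper": 1,"tx": 0,"ty": 0,"tz": 0,"turn": 0},{"gripper": 1,"tx": 0,"ty": 0,"tz": 0,"turn": 0}]}}

```text
t: 21.83
position: [0.5141, -0.2134, 0.1994]
tool_rot: [-2.989, -0.968, -0.002]
contact_force: [-2.4, 2.0, 6.0]
width: 0.412
grasp_force: 62.0
```

Run:
```python
from ps import *
s=get_state();print(pose(),s["contact_force"],s["torque"])
```

```text
[ 0.51414746 -0.21342307  0.19937172 35.88984444] [-2.41325334  1.96103872  5.96493732] [0.30661683 0.68908235 0.03657114]
```

>>> {"fn": "drive_tool", "kwargs": {"rows": [{"gripper": -0.3,"tx": 0,"ty": 0,"tz": 0,"turn": 0},{"gripper": -0.3,"tx": 0,"ty": 0,"tz": 0,"turn": 0},{"gripper": -0.3,"tx": 0,"ty": 0,"tz": 0,"turn": 0},{"gripper": -0.3,"tx": 0,"ty": 0,"tz": -0.2,"turn": 0},{"gripper": -0.3,"tx": 0,"ty": 0,"tz": -0.5,"turn": 0},{"gripper": -0.3,"tx": 0,"ty": 0,"tz": -0.7,"turn": 0},{"gripper": -0.3,"tx": 0,"ty": 0,"tz": -0.7,"turn": 0},{"gripper": -0.3,"tx": 0,"ty": 0,"tz": -0.5,"turn": 0}]}}

```text
t: 22.5
position: [0.5142, -0.2141, 0.2788]
tool_rot: [2.988, 0.967, 0.002]
contact_force: [1.0, -0.7, -0.1]
width: 0.653
grasp_force: 0.0
```

Run:
```python
from ps import *
import m
p=pose();print(p)
c=camera("scene")[:,:,::-1]; b=camera("top")[:,:,::-1]
cv2.imwrite("pics/scene5.png",c);cv2.imwrite("pics/top5.png",b)
cv2.imwrite("pics/c6.png",np.hstack([crop(c,165,205,100,100,4),crop(b,290,150,100,100,4)]))
for n,im in (("scene",c),("top",b)):
    q=proj(n,[.599,-.154,.204]); print(n,q)
    h=cv2.cvtColor(np.ascontiguousarray(im),cv2.COLOR_BGR2HSV)
    k=((h[...,2]<110)&(h[...,1]>90)&((h[...,0]<15)|(h[...,0]>170))).astype(np.uint8)
    try:
        g=m.blob(k,tuple(int(v) for v in q.round()),10).mean(0); print(g,onz(n,g,.204))
    except Exception as e: print(e)
```

```text
[ 0.51416457 -0.21405473  0.27878325 35.85436841]
scene [238.08765572 254.8878634 ]
[237.96428571 256.39285714] [ 0.60042182 -0.15777413]
top [329.73551207 180.63328487]
[330.95454545 180.45454545] [ 0.59943587 -0.15722907]
```

View pics/c6.png

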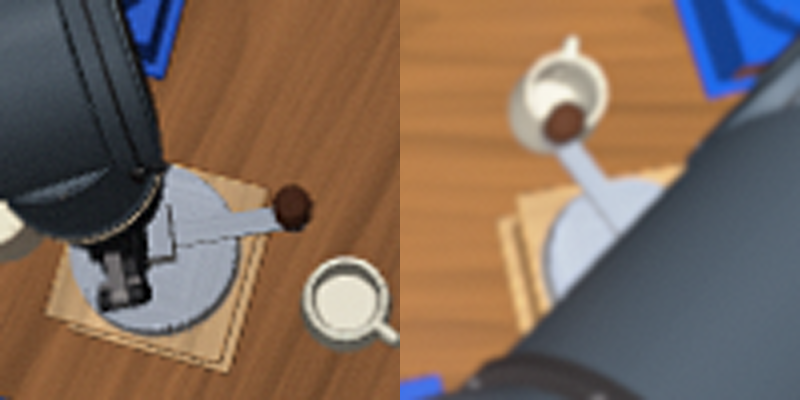

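The crank now sits home on the mill. Its hub is at scene ≈(206,265) and its knob at scene (238,256) and top (331,180), which puts the knob at about (0.600,-0.156).

Run:
```python
from ps import *
compact([(.600,-.156,.272,36,5),(.600,-.156,.208,36,3)],-.3)
C=np.array([.517,-.2115])
def arc(a0,n,step,start):
    w=[]
    for k in range(1,n+1):
        a=np.radians(a0-step*k); w.append((C[0]+.1*np.cos(a),C[1]+.1*np.sin(a),.208,36,1))
    compact(w,1,start)
arc(33.7,24,15,(.6002,-.156,.208,36))
```

```text
end [ 0.6    -0.1562  0.208  36.0115]
0.69 0.02 0.05 -0.0 | 0.69 0.02 0.05 -0.0 | 0.69 0.01 0.05 -0.01 | 0.69 0.02 0.05 -0.0 | 0.68 0.02 0.05 -0.01 | 0.0 -0.0 0.71 0.0 | 0.0 -0.0 0.71 0.0 | 0.0 -0.0 0.71 0.0
end [ 0.6002 -0.156   0.208  36.    ]
-0.15 0.86 -0.0 -0.0 | -0.36 0.79 -0.0 -0.0 | -0.56 0.67 -0.0 -0.0 | -0.71 0.5 -0.0 -0.0 | -0.82 0.3 -0.0 -0.0 | -0.86 0.08 -0.0 -0.0 | -0.86 -0.15 -0.0 -0.0 | -0.79 -0.37 -0.0 -0.0
-0.67 -0.55 -0.0 -0.0 | -0.5 -0.71 -0.0 -0.0 | -0.3 -0.82 -0.0 -0.0 | -0.08 -0.87 -0.0 -0.0 | 0.15 -0.85 -0.0 -0.0 | 0.36 -0.79 -0.0 -0.0 | 0.56 -0.67 -0.0 -0.0 | 0.71 -0.5 -0.0 -0.0
0.82 -0.31 -0.0 -0.0 | 0.86 -0.07 -0.0 -0.0 | 0.86 0.14 -0.0 -0.0 | 0.79 0.37 -0.0 -0.0 | 0.67 0.56 -0.0 -0.0 | 0.5 0.71 -0.0 -0.0 | 0.3 0.81 -0.0 -0.0 | 0.08 0.87 -0.0 -0.0
```

>>> {"fn": "drive_tool", "kwargs": {"rows": [{"gripper": -0.3,"tx": 0.7,"ty": 0.02,"tz": 0.05,"turn": 0},{"gripper": -0.3,"tx": 0.7,"ty": 0.02,"tz": 0.05,"turn": 0},{"gripper": -0.3,"tx": 0.7,"ty": 0.02,"tz": 0.05,"turn": 0},{"gripper": -0.3,"tx": 0.7,"ty": 0.02,"tz": 0.05,"turn": 0},{"gripper": -0.3,"tx": 0.65,"ty": 0.02,"tz": 0.05,"turn": 0},{"gripper": -0.3,"tx": 0,"ty": 0,"tz": 0.7,"turn": 0},{"gripper": -0.3,"tx": 0,"ty": 0,"tz": 0.7,"turn": 0},{"gripper": -0.3,"tx": 0,"ty": 0,"tz": 0.7,"turn": 0}]}}

```text
t: 23.27
position: [0.5997, -0.1549, 0.2049]
tool_rot: [2.988, 0.969, -0.0]
contact_force: [0.2, 0.8, -0.0]
width: 0.649
grasp_force: 0.0
```

>>> {"fn": "drive_tool", "kwargs": {"rows": [{"gripper": 1,"tx": 0,"ty": 0,"tz": 0,"turn": 0},{"gripper": 1,"tx": 0,"ty": 0,"tz": 0,"turn": 0},{"gripper": 1,"tx": 0,"ty": 0,"tz": 0,"turn": 0},{"gripper": 1,"tx": 0,"ty": 0,"tz": 0,"turn": 0},{"gripper": 1,"tx": 0,"ty": 0,"tz": 0,"turn": 0},{"gripper": 1,"tx": 0,"ty": 0,"tz": 0,"turn": 0},{"gripper": 1,"tx": 0,"ty": 0,"tz": 0,"turn": 0},{"gripper": 1,"tx": 0,"ty": 0,"tz": 0,"turn": 0}]}}

```text
t: 23.93
position: [0.5997, -0.1556, 0.2067]
tool_rot: [2.988, 0.967, 0.001]
contact_force: [-0.8, -1.9, 0.9]
width: 0.292
grasp_force: 59.0
```

>>> {"fn": "drive_tool", "kwargs": {"rows": [{"gripper": 1,"tx": -0.15,"ty": 0.86,"tz": 0,"turn": 0},{"gripper": 1,"tx": -0.36,"ty": 0.79,"tz": 0,"turn": 0},{"gripper": 1,"tx": -0.56,"ty": 0.67,"tz": 0,"turn": 0},{"gripper": 1,"tx": -0.71,"ty": 0.5,"tz": 0,"turn": 0},{"gripper": 1,"tx": 0,"ty": 0,"tz": 0,"turn": 0},{"gripper": 1,"tx": 0,"ty": 0,"tz": 0,"turn": 0},{"gripper": 1,"tx": 0,"ty": 0,"tz": 0,"turn": 0},{"gripper": 1,"tx": 0,"ty": 0,"tz": 0,"turn": 0}]}}

```text
t: 24.6
position: [0.6072, -0.2538, 0.2066]
tool_rot: [2.987, 0.971, 0.002]
contact_force: [2.2, -1.5, 2.6]
width: 0.296
grasp_force: 59.3
```

Run:
```python
from ps import *
s=get_state();p=pose();print(p,s["contact_force"],s["torque"],s["qpos"])
d=p[:2]-[.517,-.2115];print(np.degrees(np.arctan2(d[1],d[0])),np.hypot(*d))
```

```text
[ 0.60718472 -0.25380054  0.20655401 36.00268103] [ 2.20555947 -1.50294714  2.59600421] [-0.19536254 -0.36731268  0.00153577] [-0.12700859  0.73041026  0.84429088  1.56312871 -0.58916386  1.11694941
 -0.08755437]
-25.12861061278017 0.09961234989908782
```

>>> {"fn": "drive_tool", "kwargs": {"rows": [{"gripper": 1,"tx": -0.82,"ty": 0.3,"tz": 0,"turn": 0},{"gripper": 1,"tx": -0.86,"ty": 0.08,"tz": 0,"turn": 0},{"gripper": 1,"tx": -0.86,"ty": -0.15,"tz": 0,"turn": 0},{"gripper": 1,"tx": -0.79,"ty": -0.37,"tz": 0,"turn": 0},{"gripper": 1,"tx": -0.67,"ty": -0.55,"tz": 0,"turn": 0},{"gripper": 1,"tx": -0.5,"ty": -0.71,"tz": 0,"turn": 0},{"gripper": 1,"tx": -0.3,"ty": -0.82,"tz": 0,"turn": 0},{"gripper": 1,"tx": -0.08,"ty": -0.87,"tz": 0,"turn": 0}]}}

```text
t: 25.27
position: [0.4321, -0.2663, 0.2068]
tool_rot: [2.987, 0.965, 0.002]
contact_force: [6.6, -0.4, 2.3]
width: 0.29
grasp_force: 59.9
```

>>> {"fn": "drive_tool", "kwargs": {"rows": [{"gripper": 1,"tx": 0.15,"ty": -0.85,"tz": 0,"turn": 0},{"gripper": 1,"tx": 0.36,"ty": -0.79,"tz": 0,"turn": 0},{"gripper": 1,"tx": 0.56,"ty": -0.67,"tz": 0,"turn": 0},{"gripper": 1,"tx": 0.71,"ty": -0.5,"tz": 0,"turn": 0},{"gripper": 1,"tx": 0,"ty": 0,"tz": 0,"turn": 0},{"gripper": 1,"tx": 0,"ty": 0,"tz": 0,"turn": 0},{"gripper": 1,"tx": 0,"ty": 0,"tz": 0,"turn": 0},{"gripper": 1,"tx": 0,"ty": 0,"tz": 0,"turn": 0}]}}

```text
t: 25.93
position: [0.4269, -0.1666, 0.2064]
tool_rot: [2.988, 0.967, 0.001]
contact_force: [1.3, -0.5, 5.0]
width: 0.289
grasp_force: 60.4
```

Run:
```python
from ps import *
s=get_state();p=pose();print(p,s["contact_force"],s["torque"],s["qpos"])
d=p[:2]-[.517,-.2115];a=np.degrees(np.arctan2(d[1],d[0]));print(a,np.hypot(*d))
w=[]
for k in range(1,33):
    t=np.radians(a-15*k); w.append((.517+.1*np.cos(t),-.2115+.1*np.sin(t),.2065,36,1))
compact(w,1)
```

```text
[ 0.42691946 -0.16662817  0.20643245 35.86668425] [ 1.27625513 -0.50709067  5.0079485 ] [-0.20289804 -0.7078665   0.04488459] [-0.38616533  0.46366269  0.95959167  2.06704037 -0.50427767  0.86049142
 -0.0795981 ]
153.52072252469057 0.10063788582061889
end [ 0.6004 -0.1563  0.2064 36.0042]
0.83 -0.28 -0.0 -0.02 | 0.86 -0.08 -0.0 0.0 | 0.86 0.15 -0.0 0.0 | 0.79 0.37 -0.0 0.0 | 0.67 0.56 -0.0 0.0 | 0.5 0.71 -0.0 0.0 | 0.29 0.82 -0.0 0.0 | 0.08 0.87 -0.0 0.0
-0.15 0.85 -0.0 0.0 | -0.37 0.79 -0.0 0.0 | -0.56 0.67 -0.0 0.0 | -0.71 0.5 -0.0 0.0 | -0.82 0.3 -0.0 0.0 | -0.87 0.07 -0.0 0.0 | -0.85 -0.15 -0.0 0.0 | -0.79 -0.37 -0.0 0.0
-0.67 -0.55 -0.0 0.0 | -0.5 -0.72 -0.0 0.0 | -0.29 -0.81 -0.0 0.0 | -0.08 -0.87 -0.0 0.0 | 0.15 -0.86 -0.0 0.0 | 0.37 -0.79 -0.0 0.0 | 0.56 -0.66 -0.0 0.0 | 0.71 -0.5 -0.0 0.0
0.82 -0.3 -0.0 0.0 | 0.86 -0.08 -0.0 0.0 | 0.86 0.15 -0.0 0.0 | 0.79 0.37 -0.0 0.0 | 0.67 0.56 -0.0 0.0 | 0.5 0.71 -0.0 0.0 | 0.29 0.82 -0.0 0.0 | 0.08 0.87 -0.0 0.0
```

>>> {"fn": "drive_tool", "kwargs": {"rows": [{"gripper": 1,"tx": 0.83,"ty": -0.28,"tz": 0,"turn": 0},{"gripper": 1,"tx": 0.86,"ty": -0.08,"tz": 0,"turn": 0},{"gripper": 1,"tx": 0.86,"ty": 0.15,"tz": 0,"turn": 0},{"gripper": 1,"tx": 0.79,"ty": 0.37,"tz": 0,"turn": 0},{"gripper": 1,"tx": 0.67,"ty": 0.56,"tz": 0,"turn": 0},{"gripper": 1,"tx": 0.5,"ty": 0.71,"tz": 0,"turn": 0},{"gripper": 1,"tx": 0.3,"ty": 0.82,"tz": 0,"turn": 0},{"gripper": 1,"tx": 0.08,"ty": 0.87,"tz": 0,"turn": 0}]}}

```text
t: 26.6
position: [0.6002, -0.1563, 0.2053]
tool_rot: [-2.986, -0.968, 0.005]
contact_force: [-7.4, -0.2, 7.0]
width: 0.286
grasp_force: 61.0
```

>>> {"fn": "drive_tool", "kwargs": {"rows": [{"gripper": 1,"tx": -0.15,"ty": 0.85,"tz": 0,"turn": 0},{"gripper": 1,"tx": -0.37,"ty": 0.79,"tz": 0,"turn": 0},{"gripper": 1,"tx": -0.56,"ty": 0.67,"tz": 0,"turn": 0},{"gripper": 1,"tx": -0.71,"ty": 0.5,"tz": 0,"turn": 0},{"gripper": 1,"tx": -0.82,"ty": 0.3,"tz": 0,"turn": 0},{"gripper": 1,"tx": -0.86,"ty": 0.08,"tz": 0,"turn": 0},{"gripper": 1,"tx": -0.86,"ty": -0.15,"tz": 0,"turn": 0},{"gripper": 1,"tx": -0.79,"ty": -0.37,"tz": 0,"turn": 0}]}}

```text
t: 27.27
position: [0.5216, -0.3121, 0.206]
tool_rot: [-2.988, -0.964, -0.001]
contact_force: [2.7, 9.3, 6.7]
width: 0.291
grasp_force: 61.4
```

>>> {"fn": "drive_tool", "kwargs": {"rows": [{"gripper": 1,"tx": -0.67,"ty": -0.55,"tz": 0,"turn": 0},{"gripper": 1,"tx": -0.5,"ty": -0.71,"tz": 0,"turn": 0},{"gripper": 1,"tx": -0.3,"ty": -0.82,"tz": 0,"turn": 0},{"gripper": 1,"tx": -0.08,"ty": -0.87,"tz": 0,"turn": 0},{"gripper": 1,"tx": 0.15,"ty": -0.86,"tz": 0,"turn": 0},{"gripper": 1,"tx": 0.37,"ty": -0.79,"tz": 0,"turn": 0},{"gripper": 1,"tx": 0.56,"ty": -0.67,"tz": 0,"turn": 0},{"gripper": 1,"tx": 0.71,"ty": -0.5,"tz": 0,"turn": 0}]}}

```text
t: 27.93
position: [0.4263, -0.1674, 0.2067]
tool_rot: [2.989, 0.961, 0.002]
contact_force: [7.9, -7.7, 0.8]
width: 0.288
grasp_force: 60.9
```

Run:
```python
from ps import *
s=get_state();p=pose();print(p,s["contact_force"],s["t"])
d=p[:2]-[.517,-.2115];a=np.degrees(np.arctan2(d[1],d[0]));print(a,np.hypot(*d))
w=[]
for k in range(1,17):
    t=np.radians(a-14*k); w.append((.517+.1*np.cos(t),-.2115+.1*np.sin(t),.2065,36,1))
compact(w,1)
```

```text
[ 0.42634299 -0.16741378  0.20674656 35.65807076] [ 7.89828622 -7.70958981  0.75283202] 27.9333
154.06648830647072 0.10080817953606899
end [ 0.5513 -0.3056  0.2064 36.0018]
0.77 -0.27 0.01 -0.05 | 0.81 -0.1 -0.0 0.0 | 0.8 0.1 -0.0 0.0 | 0.76 0.29 -0.0 0.0 | 0.67 0.46 -0.0 0.0 | 0.53 0.61 -0.0 0.0 | 0.37 0.73 -0.0 0.0 | 0.18 0.79 -0.0 0.0
-0.01 0.81 -0.0 0.0 | -0.21 0.79 -0.0 0.0 | -0.39 0.71 -0.0 0.0 | -0.56 0.59 -0.0 0.0 | -0.68 0.44 -0.0 0.0 | -0.76 0.27 -0.0 0.0 | -0.81 0.07 -0.0 0.0 | -0.81 -0.12 -0.0 0.0
```

>>> {"fn": "drive_tool", "kwargs": {"rows": [{"gripper": 1,"tx": 0.77,"ty": -0.27,"tz": 0,"turn": 0},{"gripper": 1,"tx": 0.8,"ty": -0.1,"tz": 0,"turn": 0},{"gripper": 1,"tx": 0.8,"ty": 0.1,"tz": 0,"turn": 0},{"gripper": 1,"tx": 0.76,"ty": 0.29,"tz": 0,"turn": 0},{"gripper": 1,"tx": 0.67,"ty": 0.46,"tz": 0,"turn": 0},{"gripper": 1,"tx": 0.53,"ty": 0.61,"tz": 0,"turn": 0},{"gripper": 1,"tx": 0.37,"ty": 0.73,"tz": 0,"turn": 0},{"gripper": 1,"tx": 0.18,"ty": 0.8,"tz": 0,"turn": 0}]}}

```text
t: 28.6
position: [0.5914, -0.1449, 0.2054]
tool_rot: [-2.987, -0.967, 0.006]
contact_force: [-7.0, -2.0, 5.3]
width: 0.288
grasp_force: 61.2
```

>>> {"fn": "drive_tool", "kwargs": {"rows": [{"gripper": 1,"tx": 0,"ty": 0.8,"tz": 0,"turn": 0},{"gripper": 1,"tx": -0.2,"ty": 0.8,"tz": 0,"turn": 0},{"gripper": 1,"tx": -0.4,"ty": 0.7,"tz": 0,"turn": 0},{"gripper": 1,"tx": -0.56,"ty": 0.6,"tz": 0,"turn": 0},{"gripper": 1,"tx": -0.68,"ty": 0.44,"tz": 0,"turn": 0},{"gripper": 1,"tx": -0.4,"ty": 0.14,"tz": 0,"turn": 0},{"gripper": 1,"tx": 0,"ty": 0,"tz": 0,"turn": 0},{"gripper": 1,"tx": 0,"ty": 0,"tz": 0,"turn": 0}]}}

```text
t: 29.27
position: [0.5977, -0.2702, 0.2062]
tool_rot: [-2.99, -0.963, 0.001]
contact_force: [1.6, -0.8, 5.2]
width: 0.292
grasp_force: 61.3
```

>>> {"fn": "drive_tool", "kwargs": {"rows": [{"gripper": 1,"tx": 0,"ty": 0,"tz": 0,"turn": 0},{"gripper": -0.3,"tx": 0,"ty": 0,"tz": 0,"turn": 0},{"gripper": -0.3,"tx": 0,"ty": 0,"tz": 0,"turn": 0},{"gripper": -0.3,"tx": 0,"ty": 0,"tz": 0,"turn": 0},{"gripper": -0.3,"tx": 0,"ty": 0,"tz": -0.2,"turn": 0},{"gripper": -0.3,"tx": 0,"ty": 0,"tz": -0.5,"turn": 0},{"gripper": -0.3,"tx": 0,"ty": 0,"tz": -0.8,"turn": 0},{"gripper": -0.3,"tx": 0,"ty": 0,"tz": -0.8,"turn": 0}]}}

```text
t: 29.93
position: [0.5985, -0.2678, 0.2757]
tool_rot: [-2.988, -0.968, 0.002]
contact_force: [1.0, -0.2, 0.5]
width: 0.646
grasp_force: 0.0
```

>>> {"fn": "drive_tool", "kwargs": {"rows": [{"gripper": -0.3,"tx": 0.4,"ty": -0.5,"tz": -0.5,"turn": 0},{"gripper": -0.3,"tx": 0.8,"ty": -0.6,"tz": 0,"turn": 0},{"gripper": -0.3,"tx": 0.8,"ty": -0.6,"tz": 0,"turn": 0},{"gripper": -0.3,"tx": 0.8,"ty": -0.6,"tz": 0,"turn": 0},{"gripper": -0.3,"tx": 0.8,"ty": -0.6,"tz": 0,"turn": 0},{"gripper": -0.3,"tx": 0.8,"ty": -0.6,"tz": 0,"turn": 0},{"gripper": -0.3,"tx": 0.8,"ty": -0.6,"tz": 0,"turn": 0},{"gripper": -0.3,"tx": 0.8,"ty": -0.6,"tz": 0,"turn": 0}]}}

```text
t: 30.6
position: [0.6622, -0.0468, 0.2906]
tool_rot: [-2.989, -0.968, 0.0]
contact_force: [0.3, -0.3, 0.8]
width: 0.649
grasp_force: 0.0
```

Run:
```python
from ps import *
c=camera("scene")[:,:,::-1]; b=camera("top")[:,:,::-1]
print(pose())
cv2.imwrite("pics/c7.png",np.hstack([crop(c,140,200,130,130,3),crop(b,270,150,130,130,3)]))
```

```text
[ 0.66374809 -0.04136472  0.28932322 36.39378651]
```

View pics/c7.png

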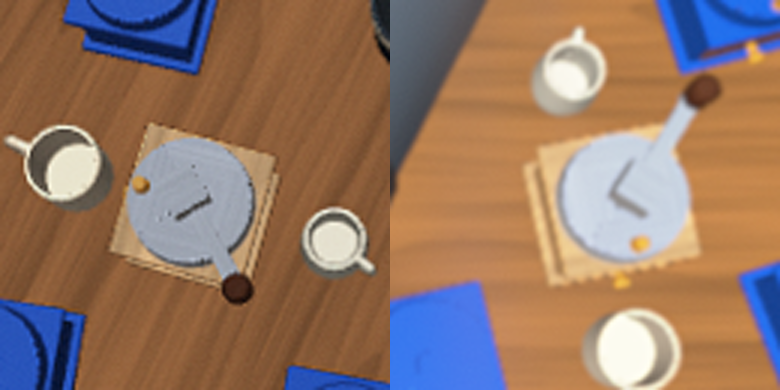

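The crank sits flat on the mill, with its knob at scene ≈(219,296). The shutter tab is at its stop, scene ≈(187,261), no beans show, and the cups are where they were. The crank has gone about 789° (13.8 rad), so I'm handing in.

```bash
python3 -c "
from plant import *
print(sign_off())"
```

```text
the job is handed in; nothing more can be done
None
```

I handed the job in at about 31 s: the shutter is shut, the crank sits home on the mill after about 13.8 rad (2.2 turns) of clockwise turning, and no bystander was seen to move. The hand-in gave no verdict, so the result rests on my last picture and the arm's readings.

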